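# Hang a drying plate on the rail with an S-hook

### The arm

A 6-joint arm with a two-finger parallel gripper is mounted at the origin on a cart in front of the work surface, level with it; the furniture and walls round the work are solid. World frame = base frame: x ahead of the robot, y to its left, z up, the work surface at z = 0. Lengths are in mm, angles in rad, forces in N, time in s.
With the tool pointing down it reaches from about 350 to 875 mm from the base axis. Payload 4.2 kg.
Tool frame: the origin (TCP) lies between the finger pads; the fingertips stand 19 mm ahead of it and the grasp point (between the pads) is the TCP; y points along the fingers, z is the direction in which the jaws open and shut, and the axes are right-handed (so a half turn about y gives the same grasp; the last joint's range is limited). The gripper opens to 85 mm and grips with 20 to 120 N. Pads are 22 mm wide; open, the fingers measure 114 mm over their backs; the gripper's body (76 mm by 85 mm) begins 54 mm behind the grasp point. The pads swing forward as they close: fully open they stand 13 mm farther back than shut.
Start: joints at [1.361, 0.385, 0.008, 0, -1.194, -0.259], TCP at [282.351, 557.564, 250.312] pointing down, gripper open.
Joint ranges: [-3.14, 3.14], [-1.21, 2.06], [-1.07, 1.41], [-3.16, 2.05], [-2.99, -0.16], [-3.1, 3.1]. Speed limits (rad/s): [2.79, 2.79, 3.14, 3.14, 3.14, 3.14].

### API

Orientations are given as a unit quaternion [x, y, z, w].
In Python, from bench import arm gives the robot as it stands.
- The arm moves only by the shell command python3 -m inch 'ROWS'. ROWS is JSON, a list of rows, each a list of 7 numbers: the opening, from 0 (shut) to 1 (fully open), then the shift along the tool's x, y, z in cm, then the turn, a rotation vector about the tool's x, y, z in degrees. A call has 1 to 20 rows; each row is the pose to reach, as a shift and turn from the pose commanded when the call began, along the tool's axes at that moment; what a row does not reach only later rows make up. A row lasts 1/12 s, in which the tool goes at most 41.7 mm and 7.16 degrees, less where a joint would pass 70% of its speed; a pose out of reach is approached as far as the arm can. A call with a gripper value outside its range is refused whole. The fingers move at their own pace and stop on an object; the grip force is fixed at half the most. Time passes only in rows, so rows that repeat a pose let the fingers close. It gives the time, the measured TCP pose, the force and the opening at its end, in the units of the state.
- arm.read_state(): the state, without advancing time (a new reading comes with each control period).
- arm.get_image(name): name is "side" or "top" or "wrist"; returns the picture (420x560x3 uint8, red, green, blue); there is no depth.
- arm.camera_params(name): a dict with "fx", "fy", "cx", "cy" (pixels), "D" ([k1, k2, p1, p2, k3] as OpenCV has them; the pictures are not rectified), "rvec" (rotation vector, rad) and "tvec" (3), from world to camera coordinates, as OpenCV has them. Camera axes: x right, y down, z forward; pixel columns grow to the right and rows downward; lengths in mm; the calibration is good to about 2 mm. A picture is of the moment at which its call begins: read the wrist's pose just before it. camera_params takes no time and is no camera call; for the wrist camera it gives the pose at the moment of the call.
- arm.job_done(): hands the job in, once; it reports no verdict.
Trained networks look in the newest picture that a camera, given by its name, has taken for a name from the list of things; names that differ only in an ending like _2 or _b are one class to them, and where a whole thing is asked for, a point or a joint stands for the part that bears it (a point fixed in the world has none). Each returns a list of dicts, best first, with "conf" (0 to 1); they miss things now and then, are a little off and sometimes report something else, mostly with a low value. They report only what shows in the picture. A call takes as long as a camera call.
- arm.masks_of(label, camera): "mask" (420x560 bool, what is visible of it) and "extent" ([left, top, width, height] in pixels, round what is visible of it).
The state is a dict: "clock": time; "joints": joint angles; "joint_vel": joint speeds; "joint_efforts": joint torques, N m; "position": TCP position; "ee_rot": TCP orientation; "contact_force": force on the tool from outside, world axes, zero at the start; "wrist_torque": the same for the moment, N m; "gripper_width": finger opening in mm.
Only numpy, scipy, OpenCV 4.12 (cv2) and the standard library are available. Lean on these libraries where they do the work, as an engineer would, in place of code of your own. Each camera call takes 0.05 s, during which the arm holds its last target.

### The job

Take the S-hook out of its wooden block, feel and thread its lower tip through the hole in the hanging eye of the drying plate, lift the plate out of its stand on the hook and hang the hook over the drying rail, so that the plate hangs free. Work gently: the thin eye must not be pushed or pulled hard, the gripper must not touch the plate, and the loupe, eraser and weight lying about stay where they are.

Things in the scene. Friction and masses are not known exactly. Their poses are not given: they have to be found in the camera images.
- hook: S-hook of 6 mm steel rod, 115 mm tall, 0.09 kg, flat in its x-z plane; origin under its lowest point (x=0), z up. Lower bend opens upward: rod at x=+13 mm, trough at x=0 (rod's upper side z=6), free tip pointing to -x. From (13, z 16) the rod slants to (-13, z 55) and into the upper arch. It starts upright in the block, 1 mm of play, leaning 3 degrees at most
- hook_grip (a point): middle of the moulded grey grip on top of the hook, at (0, 0, 98) mm in the hook's frame; the grip is 24 (x) x 12 (y) x 34 mm (z 81 to 115). Pinch it across y from above, fingertips no lower than z=84 mm, so that the arch below stays free for the rail
- hook_tip (a point): centre of the rod at the free tip of the lower bend, at (-17, 0, 8.5) mm in the hook's frame; rod's centre line on from the tip: (-9, z 4.5), (0, z 3), (8, z 4.5) mm. In the narrow hole the hook must rise about 5 mm as it goes in from tip to trough
- hook_seat (a point): inner top of the hook's upper arch, at (0, 0, 77) mm in the hook's frame; lies on top of the bar when hung. The arch spans x=-13 (rod) to +14 mm (free end, down to z=67); open below and, under the free end, to +x
- block: fixed wooden block, 64 x 36 x 45 mm, with an upright well (floor 10 mm above the table) in which the hook stands, its axes along the block's; origin at the centre of the underside, z up. The hook lifts straight out; 40 mm up clears it
- plate: drying plate: upright aluminium sheet, 4 mm thick (x), 100 wide (y), 80 tall (z), about 0.2 kg, thicker bar along its foot, paper on its -x face; origin at the centre of its lower edge, z up. On its top edge rides the hanging eye. More than 12 N between hook and plate or eye spoils it
- eye_range (a point): middle of the range in which the eye's hole lies, at (0, 0, 95) mm in the plate's frame. Eye: upright steel tab, 4 mm thick, 36 wide, plate z 80 to 110, round 12 mm through hole in its middle at z=95. It stands firmly anywhere from y=-24 to +24 mm (not measured: feel its side edges or its face). The tip enters from +x, the side away from the robot
- stand: fixed wooden stand, base 60 x 136 x 12 mm, a grooved post 45 mm tall at each end; the plate stands on the base (12 mm above the table), side edges in the grooves, 1 mm of play, axes along the stand's, and lifts straight out (50 mm up clears the posts). Origin at the centre of the underside, z up
- rail: fixed drying rail: bar of 10 mm diameter, 360 mm long along its y, on a post at each end, axis 220 mm above the table; origin on the table under its middle; -x side faces the robot. The hook comes from the -x side, 14 to 18 mm above its hung height, goes +x until the bar is under its arch, then down
- rail_mid (a point): middle of the bar, on its axis; hang the hook in the bar's middle part, within 130 mm of this point
- loupe: black stand loupe, 43 mm diameter, 38 mm tall, bystander; origin under its centre
- eraser: eraser block, 55 x 25 x 14 mm, bystander; origin under its centre
- weight: grey cloth-covered weight, 100 x 46 x 27 mm, bystander; origin under its centre

How it is judged:
By the outcome, as a careful person would: the job done as asked, in the order asked, and still so for the second after the job is handed in, with the robot touching nothing.
It also fails if it takes over 72 s, if anything falls off the work surface, if the arm or the gripper's body presses on something with over 40 N, if the wrist force passes 120 N, or if a joint passes its speed limit or range.

## Working session

There is one attempt and no reset: what is moved stays moved. The work goes in short steps, Python scripts to look and compute and a shell command to move; the robot and the scene stay as the last step left them, time stands still between calls to the robot, and variables do not carry over. Pictures are saved under pics/ and viewed, and the job is handed in when it is done.

```bash
ls; mkdir -p pics; python3 - <<'E'
from bench import arm
import cv2
print(arm.read_state())
for n in ["side","top","wrist"]:
    im=arm.get_image(n); cv2.imwrite(f"pics/a_{n}.png",im[:,:,::-1]); p=arm.camera_params(n); print(n,p)
E
```

```text
pics
{'clock': 0.0, 'joints': array([ 1.36058001e+00,  3.85544462e-01,  6.59791270e-03, -5.10400991e-04,
       -1.19399282e+00, -2.58617940e-01]), 'joint_vel': array([ 0.00141231, -0.00041872,  0.00113925,  0.0019416 ,  0.00010305,
        0.00049644]), 'joint_efforts': array([-2.30568830e-04, -3.92299283e+01,  1.88397145e+01,  4.18612272e+00,
       -4.67037375e-03,  3.11870876e-07]), 'position': array([282.12485265, 557.07852807, 249.21622424]), 'ee_rot': array([-0.16415932, -0.68698994,  0.68851297,  0.164458  ]), 'contact_force': array([-0.8750687 ,  0.36801944,  0.29535976]), 'wrist_torque': array([-0.0646901 , -0.0586718 , -0.03790463]), 'gripper_width': 85.34407999355697}
side {'fx': 396.21882792334503, 'fy': 396.21882792334503, 'cx': 278.09316845956266, 'cy': 207.48585800434228, 'D': array([-0.01425405,  0.        ,  0.        ,  0.        ,  0.        ]), 'rvec': array([ 0.35961675, -2.41175759,  1.70518813]), 'tvec': array([556.05947198, 174.37760154, 859.2246632 ])}
top {'fx': 499.56986938436074, 'fy': 499.56986938436074, 'cx': 278.16303676260026, 'cy': 219.28685829816928, 'D': array([-0.09826099,  0.        ,  0.        ,  0.        ,  0.        ]), 'rvec': array([ 2.1762941 , -2.12869841,  0.1818925 ]), 'tvec': array([ 119.07962114,  568.86045202, 1237.5627649 ])}
wrist {'fx': 377.3752894614701, 'fy': 377.3752894614701, 'cx': 279.6809604826306, 'cy': 211.43189431009841, 'D': array([-0.05983671,  0.        ,  0.        ,  0.        ,  0.        ]), 'rvec': array([-1.54725961,  2.51878752,  0.38601032]), 'tvec': array([623.39605934, -39.28496983, 379.49478361])}
```

View pics/a_side.png

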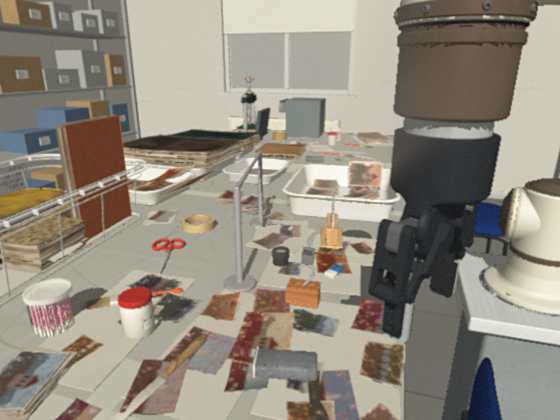

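View pics/a_top.png

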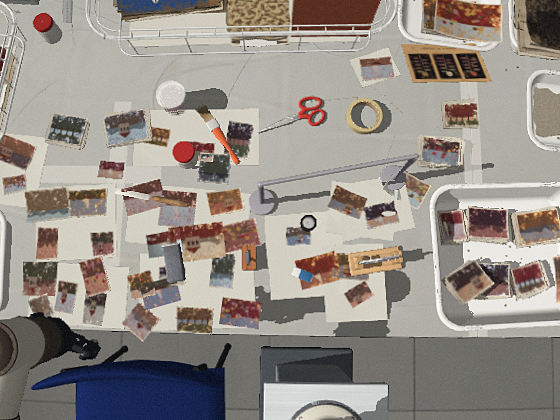

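View pics/a_wrist.png

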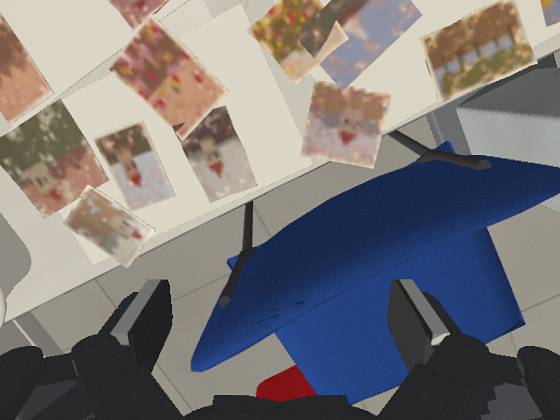

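The side view shows the block and hook near (303,290), the stand near (332,235), the rail from about (240,285) to (262,225), and the weight at (285,363). In the top view the block is at (249,257), the stand at (375,260) and the rail runs from (265,200) to (395,180). Next I'll run the networks.

```bash
cat > h.py <<'E'
from bench import arm
import cv2, numpy as np
from scipy.spatial.transform import Rotation as R
from scipy.optimize import least_squares
def P(n): 
    p=arm.camera_params(n); K=np.array([[p['fx'],0,p['cx']],[0,p['fy'],p['cy']],[0,0,1]]); return K,p['D'],p['rvec'],p['tvec']
def proj(X,n,p=None):
    K,D,r,t=p or P(n); return cv2.projectPoints(np.asarray(X,float).reshape(-1,3),r,t,K,D)[0].reshape(-1,2)
def ray(uv,n,p=None):
    K,D,r,t=p or P(n); q=cv2.undistortPoints(np.array(uv,float).reshape(-1,1,2),K,D).reshape(-1,2)
    M=cv2.Rodrigues(r)[0]; d=np.c_[q,np.ones(len(q))]@M; return -M.T@t, d
def onz(uv,n,z,p=None):
    c,d=ray(uv,n,p); return c+d*((z-c[2])/d[:,2:3])
def crop(im,x,y,w,h,name,s=4):
    c=im[y:y+h,x:x+w,::-1]; cv2.imwrite('pics/'+name,cv2.resize(c,None,fx=s,fy=s,interpolation=cv2.INTER_CUBIC))
def pose():
    s=arm.read_state(); return s['position'],R.from_quat(s['ee_rot']),s
E
python3 - <<'E'
from h import *
import pickle
ims={n:arm.get_image(n) for n in["top","side"]}
out={}
for l in ["hook","block","plate","stand","rail","loupe","eraser","weight"]:
  for n in ims:
    r=arm.masks_of(l,n)
    for k in r[:2]:
        m=k['mask']; ys,xs=np.nonzero(m); print(l,n,round(k['conf'],2),np.round(k['extent']),m.sum(),xs.mean().round(1),ys.mean().round(1))
    if r: out[l,n]=r[0]
pickle.dump((ims,out),open('d.pkl','wb'))
crop(ims['top'],230,150,200,150,'top1.png')
crop(ims['side'],225,145,140,170,'side1.png',3.5)
print(arm.read_state()['clock'])
E
```

```text
hook top 0.62 [244. 250.   7.  15.] 78 247.3 257.9
hook side 0.58 [299. 245.  19.  38.] 351 308.4 260.5
block top 0.77 [244. 244.  12.  28.] 233 249.2 256.0
block side 0.96 [286. 279.  36.  32.] 939 303.2 293.6
plate top 0.5 [360. 255.  39.  12.] 137 378.8 259.8
plate side 0.57 [336. 205.   0.   6.] 4 333.0 207.5
stand top 0.87 [348. 246.  57.  30.] 1079 373.5 261.2
stand side 0.79 [319. 211.  25.  38.] 630 332.2 232.9
rail top 0.66 [249. 156. 169.  64.] 2018 334.0 180.4
rail side 0.69 [222. 153.  51. 139.] 1755 245.9 229.1
loupe top 0.73 [296. 216.  21.  12.] 205 308.2 222.5
loupe side 0.83 [272. 245.  18.  21.] 303 280.6 255.5
loupe side 0.58 [298. 246.  19.  38.] 292 308.0 259.9
eraser top 0.78 [294. 266.  20.  18.] 204 302.4 274.3
eraser side 0.53 [326. 263.  19.  17.] 203 334.2 271.1
weight top 0.58 [161. 242.  23.  38.] 671 173.4 262.0
weight side 0.73 [256. 346.  66.  35.] 1900 284.9 364.4
1.05
```

View pics/top1.png

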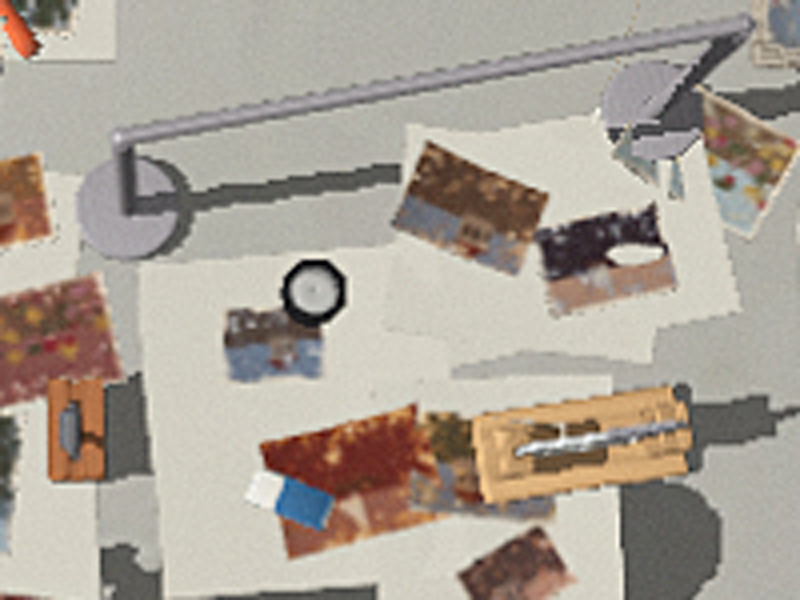

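View pics/side1.png

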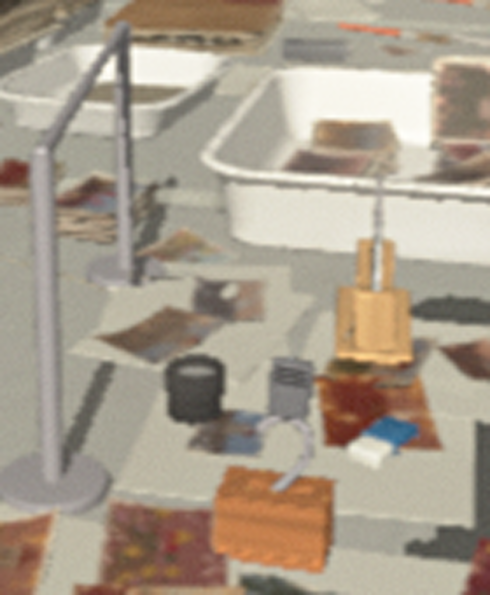

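```bash
cat >> h.py <<'E'
def box(w,d,h,z0=0): return np.array([[sx*w/2,sy*d/2,z] for sx in(-1,1) for sy in(-1,1) for z in(z0,z0+h)])
def place(X,x,y,yaw): 
    c,s=np.cos(yaw),np.sin(yaw); return np.asarray(X)@np.array([[c,s,0],[-s,c,0],[0,0,1]])+[x,y,0]
def sil(parts,pose,n,p,S=4):
    m=np.zeros((420*S,560*S),np.uint8)
    for B in parts:
        q=proj(place(B,*pose),n,p); hl=cv2.convexHull(((q+.5)*S).astype(np.float32)); cv2.fillConvexPoly(m,np.round(hl).astype(np.int32),1)
    return cv2.resize(m.astype(np.float32),(560,420),interpolation=cv2.INTER_AREA)
def fit(parts,x0,masks,ps):
    from scipy.optimize import minimize
    def f(v):
        po=(v[0],v[1],v[2]/100); c=0
        for n in masks: 
            a=sil(parts,po,n,ps[n]);b=masks[n]; c+=np.abs(a-b).sum()/b.sum()
        return c
    best=None
    r=minimize(f,[x0[0],x0[1],x0[2]*100],method='Nelder-Mead',options=dict(initial_simplex=np.array([[0,0,0],[12,0,4],[0,12,-4],[-6,-6,12]])+[x0[0],x0[1],x0[2]*100],maxfev=250))
    return np.array([r.x[0],r.x[1],r.x[2]/100]),r.fun
E
python3 - <<'E'
from h import *
import pickle
ims,o=pickle.load(open('d.pkl','rb'))
ps={n:P(n) for n in ims}
for l,z in [("block",45),("stand",30),("loupe",38),("eraser",14),("weight",27),("hook",100),("plate",100)]:
    m=o[l,'top']['mask'];ys,xs=np.nonzero(m); print(l,onz([[xs.mean(),ys.mean()]],'top',z).round())
# rail ends from picture
e=np.array([[230+120/4,150+137/4],[230+750/4,150+22/4]])
a=onz(e,'top',220)
print('rail ends',a.round(1),np.linalg.norm(a[0]-a[1]),a.mean(0),np.degrees(np.arctan2(-(a[0]-a[1])[0],(a[0]-a[1])[1])))
# stand corners top (base z12) and block top corners
c=np.array([[50,380],[103,378],[105,480],[48,480]])/4+[230,150]
print(onz(c,'top',45).round(1))
b=onz([[369,259.9]],'top',50)
mk={n:(o['block',n]['mask']).astype(np.float32) for n in ims}
print(fit([box(64,36,45)],[*onz([[249,257]],'top',45)[0,:2],0],mk,ps), fit([box(64,36,45)],[*onz([[249,257]],'top',45)[0,:2],0],{'side':mk['side']},ps))
E
```

```text
block [[470. 203.  45.]]
stand [[ 465. -116.   30.]]
loupe [[560.  54.  38.]]
eraser [[428.  66.  14.]]
weight [[451. 397.  27.]]
hook [[461. 205. 100.]]
plate [[ 463. -114.  100.]]
rail ends [[ 616.9  176.8  220. ]
 [ 693.5 -179.3  220. ]] 364.25917033300186 [655.1706165   -1.29159172 220.        ] 12.14016259907916
[[497.6 220.6  45. ]
 [499.6 187.1  45. ]
 [435.3 184.1  45. ]
 [434.5 219.9  45. ]]
(array([4.67754201e+02, 2.03839225e+02, 7.18359022e-02]), np.float64(0.8183144330978394)) (array([4.66301349e+02, 2.05261299e+02, 1.25881352e-02]), np.float64(0.07394834607839584))
```

```bash
python3 - <<'E'
from h import *
p,r,s=pose(); print(p,r.as_matrix().round(3))
K,D,rv,t=P('wrist'); M=cv2.Rodrigues(rv)[0]; c=-M.T@t
print('cam in tool',r.inv().apply(c-p).round(1),'axis in tool',(r.inv().as_matrix()@M.T).round(3))
E
```

```text
[282.34365261 557.55464252 250.31579523] [[-0.892 -0.    -0.452]
 [ 0.452 -0.    -0.892]
 [ 0.    -1.     0.   ]]
cam in tool [ -76.6 -123.4    0.9] axis in tool [[-0.     0.954  0.3  ]
 [ 0.    -0.3    0.954]
 [ 1.     0.    -0.   ]]
```

```bash
python3 -m inch '[[1,-33.6,0,22.6,0,-27,0],[1,-33.6,0,22.6,0,-27,0],[1,-33.6,0,22.6,0,-27,0],[1,-33.6,0,22.6,0,-27,0],[1,-33.6,0,22.6,0,-27,0],[1,-33.6,0,22.6,0,-27,0],[1,-33.6,0,22.6,0,-27,0],[1,-33.6,0,22.6,0,-27,0],[1,-33.6,0,22.6,0,-27,0],[1,-33.6,0,22.6,0,-27,0],[1,-33.6,0,22.6,0,-27,0],[1,-33.6,0,22.6,0,-27,0],[1,-33.6,0,22.6,0,-27,0],[1,-33.6,0,22.6,0,-27,0]]'
python3 - <<'E'
from h import *
import pickle
p,r,s=pose(); print(p,r.as_matrix().round(3),s['joints'].round(2),s['clock'])
pw=P('wrist'); im=arm.get_image('wrist'); cv2.imwrite('pics/w1.png',im[:,:,::-1])
o={}
for l in ["hook","block"]:
    k=arm.masks_of(l,'wrist'); o[l]=k
    for q in k[:2]: print(l,q['conf'],q['extent'])
pickle.dump((pw,im,o),open('w1.pkl','wb'))
E
```

```text
clock: 2.22
position: [479.7, 204.9, 250.4]
ee_rot: [-0.001, 0.707, -0.707, 0.001]
contact_force: [-0.1, -1.0, 0.7]
gripper_width: 85.5
[479.70693354 204.9121638  250.38040595] [[-1.     0.     0.004]
 [-0.004  0.    -1.   ]
 [-0.    -1.    -0.   ]] [ 0.71  0.21 -0.24 -0.   -1.12  0.86] 2.2167
hook 0.82 [268.5, 178.5, 19.8, 71.8]
block 0.74 [256.2, 152.2, 41.8, 76.9]
block 0.37 [46.3, 152.1, 79.1, 102.3]
```

View pics/w1.png

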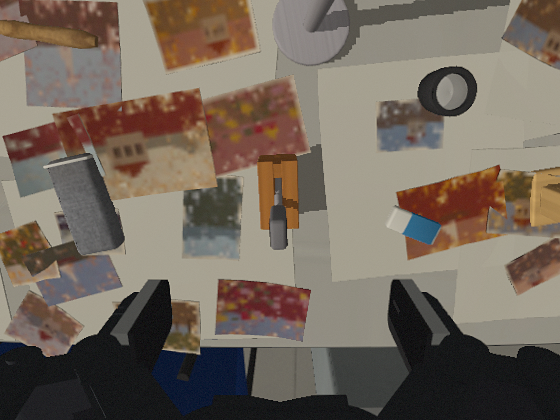

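The wrist view shows the block top at x 258-298, y 155-228, with the grip at (278,220).

```bash
python3 - <<'E'
from h import *
import pickle
pw,im,o=pickle.load(open('w1.pkl','rb'))
crop(im,240,140,80,120,'w1c.png',5)
E
```

```text
(no output)
```

View pics/w1c.png

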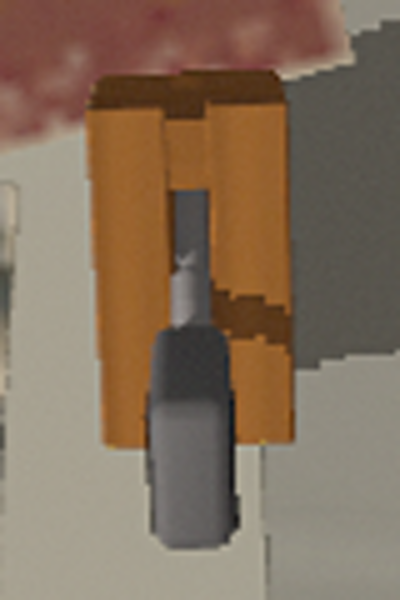

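```bash
python3 - <<'E'
from h import *
import pickle
pw,im,o=pickle.load(open('w1.pkl','rb'))
f=lambda c:np.array(c,float)/5+[240-.4,140-.4]
b=onz(f([[88,105],[286,103],[293,442],[105,447]]),'wrist',45,pw);print(b.round(1),b.mean(0).round(1))
d=(b[0]+b[1]-b[2]-b[3])/2; e=(b[0]+b[3]-b[1]-b[2])/2
print(np.linalg.norm(d),np.linalg.norm(e),np.degrees(np.arctan2(d[1],d[0])),np.degrees(np.arctan2(-e[0],e[1])))
h=onz(f([[160,402],[223,402],[220,547],[160,547]]),'wrist',125,pw);print(h.round(1),h.mean(0).round(1))
E
```

```text
[[499.1 224.2  45. ]
 [499.6 189.4  45. ]
 [436.4 187.1  45. ]
 [435.3 221.9  45. ]] [467.6 205.6  45. ]
63.54499209170593 34.79809291638565 2.0941191775139143 1.3157920527181168
[[471.3 209.9 125. ]
 [471.3 201.2 125. ]
 [449.5 201.4 125. ]
 [449.4 210.  125. ]] [460.4 205.6 125. ]
```

```bash
python3 - <<'E'
from h import *
import pickle
pw,im,o=pickle.load(open('w1.pkl','rb'))
f=lambda c:np.array(c,float)/5+[240-.4,140-.4]
print(onz(f([[190,325]]),'wrist',91,pw),onz(f([[190,402]]),'wrist',124,pw),onz(f([[190,547]]),'wrist',124,pw),onz(f([[190,190]]),'wrist',45,pw))
arc=[(-13+13.5*(1-np.cos(t))+0,67+13*np.sin(t)) for t in np.linspace(0,np.pi,13)]
cl=[(-17,8.5),(-9,4.5),(0,3),(8,4.5),(13,10),(13,16),(-13,55)]+[(x,z) for x,z in arc]
def model(x,y,yaw,lean,z0=10):
    L=[]
    R_=R.from_euler('z',yaw,degrees=True)*R.from_euler('y',lean,degrees=True)
    T=lambda X:R_.apply(np.atleast_2d(X))+[x,y,z0]
    return T([(a,0,b) for a,b in cl]),T([[sx*12,sy*6,z] for sx in(-1,1) for sy in(-1,1) for z in(81,115)])
ims,_=pickle.load(open('d.pkl','rb'))
for lean in(-4,-2,0):
    xb=461-np.sin(np.radians(lean))*115
    c,g=model(xb,205.6,1.7,lean)
    ov=[]
    for n,I,p,(x0,y0,w,h),S in [('wrist',im,pw,(240,140,80,120),5),('side',ims['side'],P('side'),(280,235,50,60),10)]:
        C=cv2.resize(I[y0:y0+h,x0:x0+w,::-1],None,fx=S,fy=S,interpolation=cv2.INTER_CUBIC)
        q=(proj(c,n,p)-[x0,y0]+.5)*S; cv2.polylines(C,[q.astype(int)],False,(0,255,0),1)
        q=cv2.convexHull(((proj(g,n,p)-[x0,y0]+.5)*S).astype(np.float32)); cv2.polylines(C,[q.astype(int)],True,(0,0,255),1)
        ov.append(cv2.resize(C,(400,600)) if C.shape[:2]!=(600,400) else C)
        if n=='side': ov[-1]=cv2.resize(C,(400,480));ov[-1]=cv2.copyMakeBorder(ov[-1],0,120,0,0,cv2.BORDER_CONSTANT)
    cv2.imwrite(f'pics/ov{lean}.png',np.hstack(ov))
E
```

```text
[[472.47408308 205.95896448  91.        ]] [[470.9896501  205.77350626 124.        ]] [[449.03713091 205.72944463 124.        ]] [[483.91969748 206.23753728  45.        ]]
```

View pics/ov-4.png

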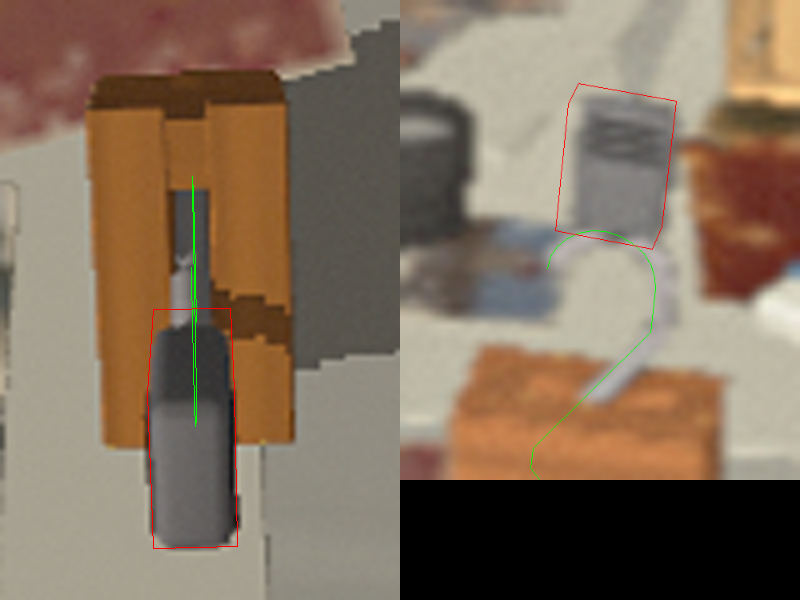

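View pics/ov0.png

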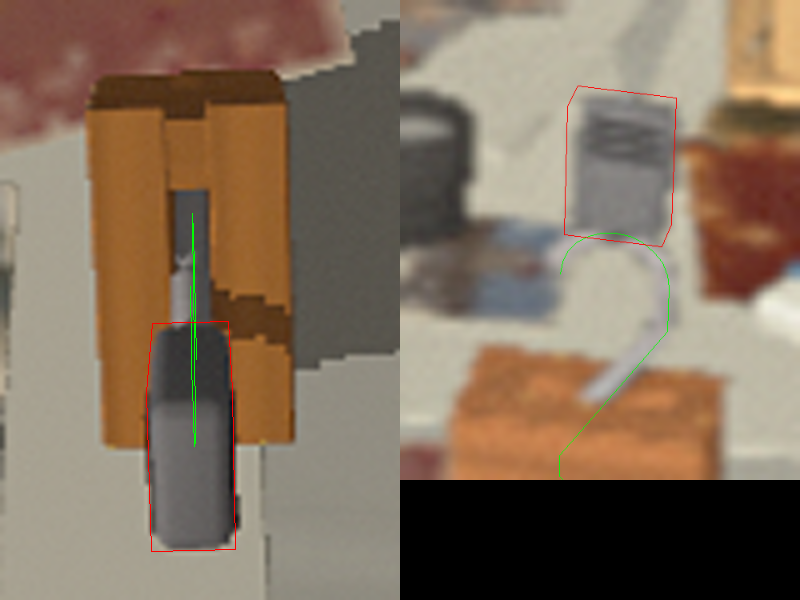

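```bash
python3 -m inch '[[0.5,1.87,4,-0.08,0,-1.7,0],[0.5,1.87,7,-0.08,0,-1.7,0],[0.5,1.87,10,-0.08,0,-1.7,0],[0.5,1.87,12,-0.08,0,-1.7,0],[0.5,1.87,13,-0.08,0,-1.7,0],[0.5,1.87,13.5,-0.08,0,-1.7,0],[0.5,1.87,13.5,-0.08,0,-1.7,0],[0.5,1.87,13.5,-0.08,0,-1.7,0]]'
python3 - <<'E'
from h import *
p,r,s=pose(); print(p,r.as_matrix().round(3),s['clock'])
im=arm.get_image('wrist'); cv2.imwrite('pics/w2.png',im[:,:,::-1])
im=arm.get_image('side'); crop(im,270,190,90,110,'s2.png',5)
E
```

```text
clock: 3.03
position: [461.6, 205.6, 115.8]
ee_rot: [-0.011, 0.707, -0.707, 0.012]
contact_force: [-0.7, -0.3, 0.5]
gripper_width: 42.6
[461.60622693 205.61746069 115.83910535] [[-0.999  0.001  0.033]
 [-0.033  0.    -0.999]
 [-0.001 -1.    -0.   ]] 3.0333
```

View pics/w2.png

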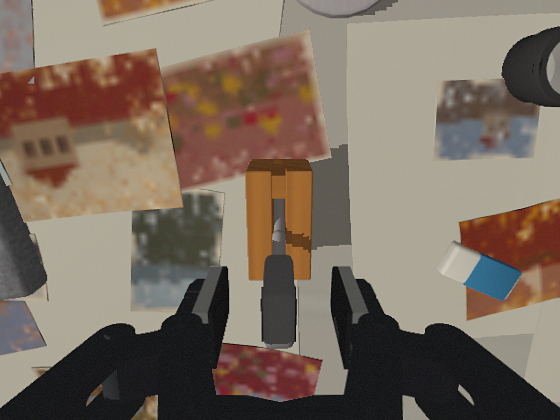

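View pics/s2.png

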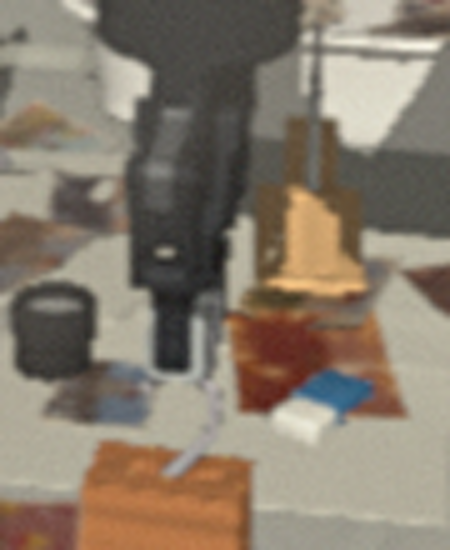

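The grip at (279,300) sits centred between the pads at x 215 and 345. Closing now.

```bash
python3 -m inch '[[0,0,0,0,0,0,0],[0,0,0,0,0,0,0],[0,0,0,0,0,0,0],[0,0,0,0,0,0,0],[0,0,0,0,0,0,0],[0,0,0,0,0,0,0],[0,0,0,0,0,0,0],[0,0,0,0,0,0,0]]'
```

```text
clock: 3.8
position: [461.8, 205.3, 115.9]
ee_rot: [-0.011, 0.707, -0.707, 0.012]
contact_force: [-1.3, 0.7, 6.0]
gripper_width: 11.1
```

```bash
python3 -m inch '[[0,0,-0.5,0,0,0,0],[0,0,-1.5,0,0,0,0],[0,0,-3,0,0,0,0],[0,0,-5,0,0,0,0],[0,0,-8,0,0,0,0],[0,0,-11,0,0,0,0],[0,0,-14,0,0,0,0],[0,0,-14,0,0,0,0]]'
python3 - <<'E'
from h import *
p,r,s=pose(); print(p,s['gripper_width'],s['clock'])
im=arm.get_image('wrist'); cv2.imwrite('pics/w3.png',im[:,:,::-1])
im=arm.get_image('side'); crop(im,240,120,120,130,'s3.png',4.5)
E
```

```text
clock: 4.47
position: [463.6, 206.0, 261.3]
ee_rot: [-0.008, 0.709, -0.705, 0.015]
contact_force: [1.2, 0.4, -0.8]
gripper_width: 11.2
[463.59808317 205.98211686 261.26470872] 11.163115970822329 4.4667
```

View pics/w3.png

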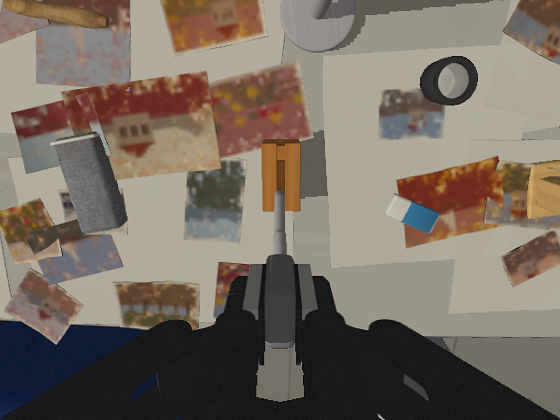

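View pics/s3.png

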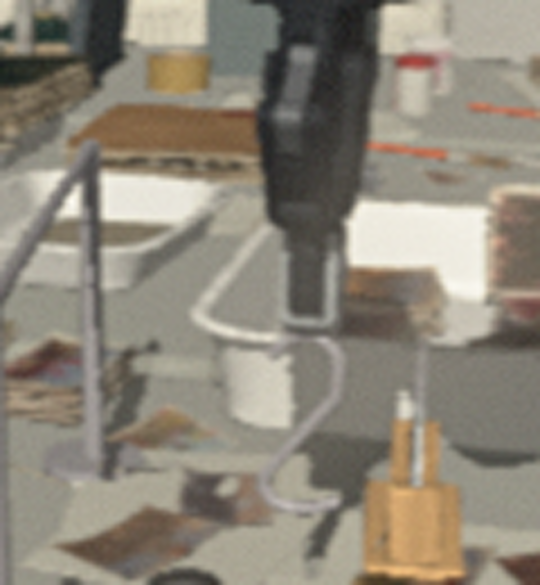

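The hook is out of the block with its tip pointing toward the robot, at (335,497) in the side crop. Next I'll view the stand.

```bash
python3 -m inch '[[0,-3.45,0,25.6,0,-7,0],[0,-3.45,0,25.6,0,-7,0],[0,-3.45,0,25.6,0,-7,0],[0,-3.45,0,25.6,0,-7,0],[0,-3.45,0,25.6,0,-7,0],[0,-3.45,0,25.6,0,-7,0],[0,-3.45,0,25.6,0,-7,0],[0,-3.45,0,25.6,0,-7,0],[0,-3.45,0,25.6,0,-7,0],[0,-3.45,0,25.6,0,-7,0],[0,-3.45,0,25.6,0,-7,0]]'
python3 - <<'E'
from h import *
import pickle
p,r,s=pose(); print(p,r.as_matrix().round(3),s['clock'],s['contact_force'])
pw=P('wrist'); im=arm.get_image('wrist'); cv2.imwrite('pics/w4.png',im[:,:,::-1])
o={}
for l in ["plate","stand"]:
    k=arm.masks_of(l,'wrist'); o[l]=k
    for q in k[:2]: print(l,q['conf'],q['extent'])
im2=arm.get_image('side'); cv2.imwrite('pics/s4.png',im2[:,:,::-1])
pickle.dump((pw,im,o,im2,p,r),open('w4.pkl','wb'))
E
```

```text
clock: 5.48
position: [503.7, -48.7, 254.8]
ee_rot: [-0.056, 0.705, -0.705, 0.055]
contact_force: [0.7, -0.7, -0.8]
gripper_width: 10.9
[503.65371511 -48.72558741 254.76057076] [[-0.988 -0.001  0.155]
 [-0.155  0.    -0.988]
 [ 0.001 -1.    -0.   ]] 5.4833 [ 0.72122396 -0.74471195 -0.79205026]
plate 0.97 [298.3, 215.1, 123.3, 57.1]
stand 0.96 [282.5, 188.8, 138.6, 65.3]
```

View pics/w4.png

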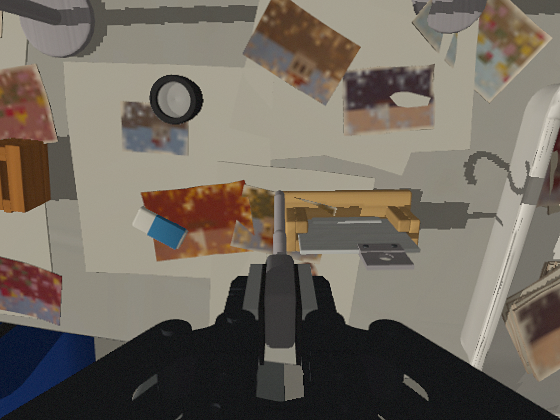

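The eye tab is at (386,257) in the wrist view, on top of the plate and well to the -y side. I'll zoom in.

```bash
python3 - <<'E'
from h import *
import pickle
pw,im,o,im2,p,r=pickle.load(open('w4.pkl','rb'))
crop(im,275,180,155,100,'w4c.png',5)
E
```

```text
(no output)
```

View pics/w4c.png

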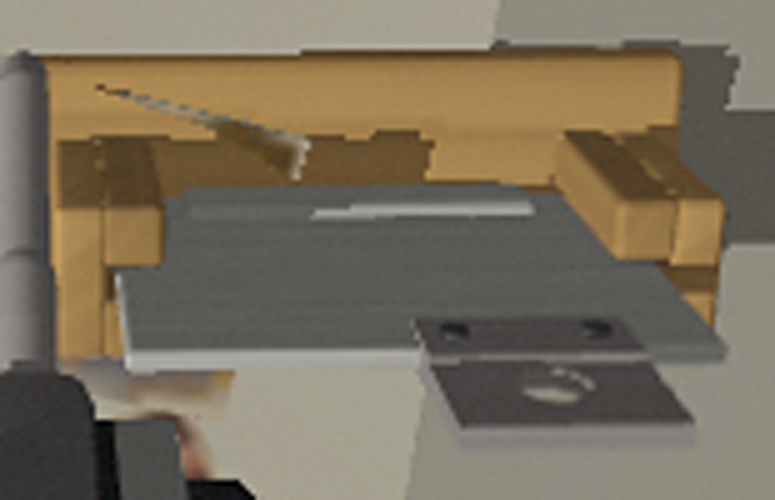

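View pics/s4.png

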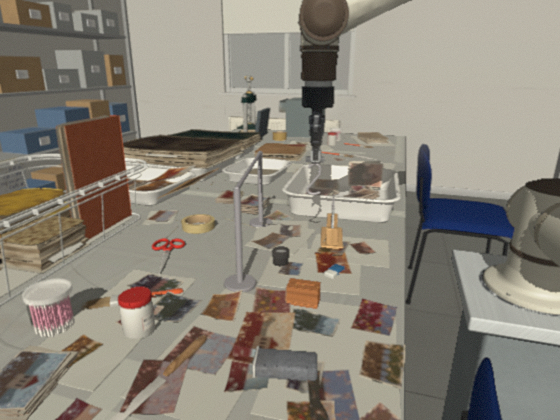

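```bash
python3 - <<'E'
from h import *
import pickle
pw,im,o,im2,p,r=pickle.load(open('w4.pkl','rb'))
f=lambda c:np.array(c,float)/5+[275-.4,180-.4]
def line(c,z,l):
    a=onz(f(c),'wrist',z,pw); d=a[0]-a[-1]; print(l,a.round(1).tolist(),'len',np.linalg.norm(d).round(1),'yaw',np.degrees(np.arctan2(-d[0],d[1])).round(2)); return a
line([[130,351],[725,346]],92,'plate top +x edge')
line([[132,370],[722,358]],92,'plate top -x edge')
a=line([[462,427],[693,424]],122,'eye top +x')
b=line([[430,362],[650,358]],92,'eye base +x')
line([[415,320],[630,320]],84,'flange low')
a=line([[118,275],[130,351]],80,'x')
# hole edges
line([[522,385],[596,385]],107,'hole')
h=onz(f([[558,382]]),'wrist',107,pw);print('hole c',h)
# stand base: far edge +x top z=12
line([[45,57],[680,57]],12,'stand base +x edge')
line([[60,208],[722,200]],45,'post top')
E
```

```text
plate top +x edge [[459.7, -73.5, 92.0], [475.6, -170.9, 92.0]] len 98.7 yaw 9.31
plate top -x edge [[456.4, -74.4, 92.0], [473.5, -171.0, 92.0]] len 98.1 yaw 10.04
eye top +x [[467.7, -121.0, 122.0], [473.4, -155.6, 122.0]] len 35.0 yaw 9.44
eye base +x [[465.4, -122.9, 92.0], [471.6, -159.0, 92.0]] len 36.7 yaw 9.85
flange low [[469.3, -121.1, 84.0], [474.9, -157.2, 84.0]] len 36.6 yaw 8.78
x [[468.1, -70.6, 80.0], [454.7, -75.0, 80.0]] len 14.1 yaw -71.81
hole [[469.7, -133.7, 107.0], [471.5, -145.3, 107.0]] len 11.8 yaw 8.69
hole c [[ 471.06439388 -139.21288667  107.        ]]
stand base +x edge [[486.5, -55.9, 12.0], [506.5, -182.3, 12.0]] len 128.0 yaw 9.02
post top [[466.6, -61.6, 45.0], [487.4, -184.3, 45.0]] len 124.5 yaw 9.64
```

```bash
python3 -m inch '[[0,1.16,2,3.88,0,-0.5,0],[0,1.16,3.5,3.88,0,-0.5,0],[0,1.16,4.5,3.88,0,-0.5,0],[0,1.16,5,3.88,0,-0.5,0],[0,1.16,5,3.88,0,-0.5,0],[0,1.16,5,3.88,0,-0.5,0]]'
python3 - <<'E'
from h import *
import pickle
p,r,s=pose(); print(p,r.as_matrix().round(3),s['clock'],s['contact_force'])
pw=P('wrist'); im=arm.get_image('wrist'); cv2.imwrite('pics/w5.png',im[:,:,::-1])
im2=arm.get_image('side'); crop(im2,290,160,80,90,'s5.png',6)
pickle.dump((pw,im,im2,p,r),open('w5.pkl','wb'))
crop(im,290,190,160,120,'w5c.png',5)
E
```

```text
clock: 6.18
position: [499.1, -89.4, 205.8]
ee_rot: [0.058, -0.705, 0.705, -0.058]
contact_force: [0.4, 0.4, -0.1]
gripper_width: 10.7
[499.09458235 -89.38790474 205.77012175] [[-0.987  0.001  0.164]
 [-0.164 -0.    -0.987]
 [-0.001 -1.     0.   ]] 6.1833 [ 0.39645649  0.43914645 -0.06674943]
```

View pics/w5.png

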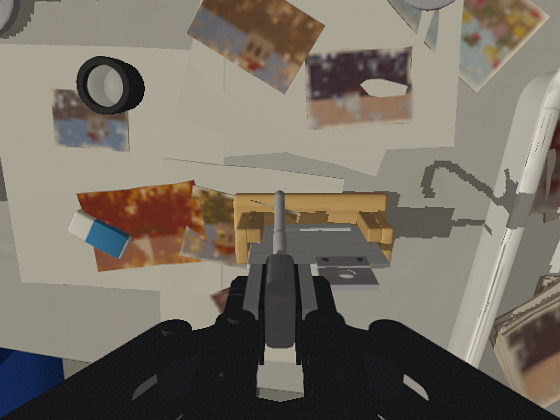

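View pics/w5c.png

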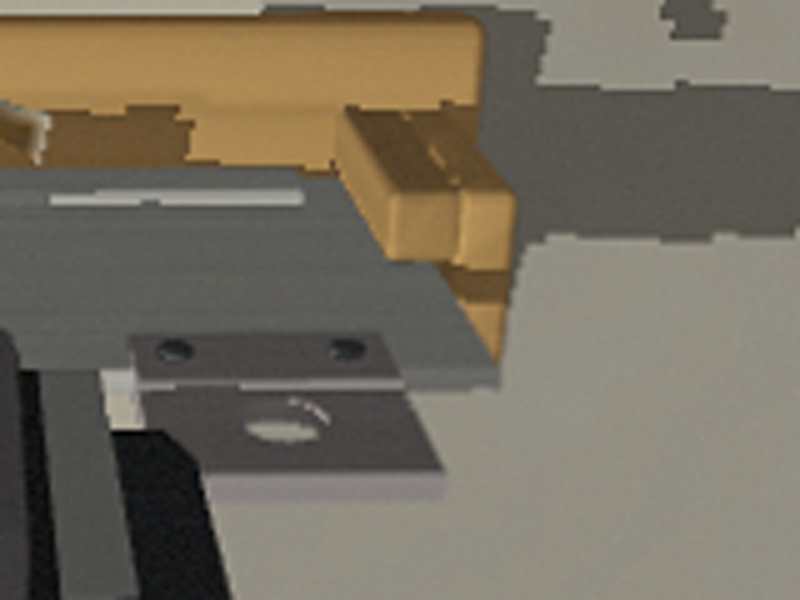

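View pics/s5.png

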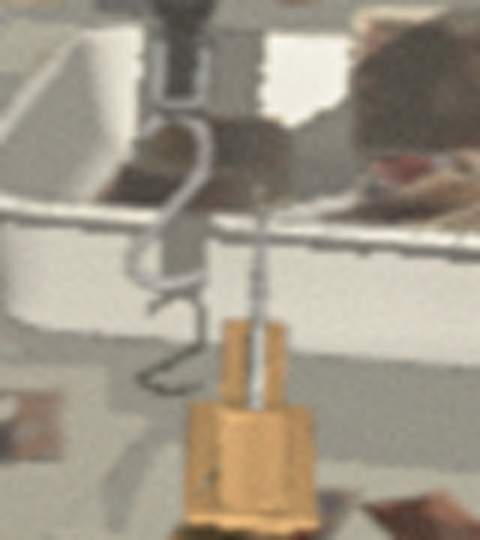

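```bash
python3 - <<'E'
from h import *
import pickle
pw,im,im2,p,r=pickle.load(open('w5.pkl','rb'))
U=np.array([.9866,.1633]);V=np.array([-.1633,.9866])
f=lambda c:np.array(c,float)/5+[290-.4,190-.4]
def uv(c,z,l):
    a=onz(f(c),'wrist',z,pw); print(l,[(round(q[:2]@U,1),round(q[:2]@V,1)) for q in a], 'mid',round(a.mean(0)[:2]@U,1),round(a.mean(0)[:2]@V,1))
uv([[203,470],[443,470]],122,'eye top +x')
uv([[212,497],[443,497]],122,'eye top -x')
uv([[138,390],[405,390]],92,'eye base +x')
uv([[132,335],[385,335]],84,'flange')
uv([[245,415],[331,415]],107,'hole')
uv([[288,398],[288,440]],107,'hole')
uv([[500,360]],92,'plate corner'); 
uv([[0,368],[500,362]],92,'plate top +x')
print('tcp',p[:2]@U,p[:2]@V)
# hook rod bend (13,*,~13): predicted pixel
O=np.r_[p[:2],p[2]-105.8]
for h in [(13,10),(13,16),(-13,55),(14,67),(-17,8.5)]:
    X=np.r_[p[:2]+U*(h[0]-.7),p[2]-105.8+h[1]]; print(h,proj(X,'wrist',pw),proj(X,'side'))
crop(im,255,180,50,90,'w5d.png',6)
E
```

```text
eye top +x [(np.float64(442.3), np.float64(-201.3)), (np.float64(442.1), np.float64(-231.0))] mid 442.2 -216.1
eye top -x [(np.float64(438.5), np.float64(-202.5)), (np.float64(438.4), np.float64(-231.3))] mid 438.4 -216.9
eye base +x [(np.float64(438.5), np.float64(-196.2)), (np.float64(438.4), np.float64(-233.4))] mid 438.5 -214.8
flange [(np.float64(443.3), np.float64(-196.0)), (np.float64(443.2), np.float64(-232.0))] mid 443.2 -214.0
hole [(np.float64(442.2), np.float64(-208.7)), (np.float64(442.2), np.float64(-220.0))] mid 442.2 -214.3
hole [(np.float64(444.6), np.float64(-214.2)), (np.float64(438.6), np.float64(-214.5))] mid 441.6 -214.3
plate corner [(np.float64(442.9), np.float64(-246.3))] mid 442.9 -246.3
plate top +x [(np.float64(441.9), np.float64(-177.1)), (np.float64(442.6), np.float64(-246.4))] mid 442.3 -211.7
tcp 477.8096701024032 -169.69225211676414
(13, 10) [[278.82354417 203.31748088]] [[313.27312212 204.3787541 ]]
(13, 16) [[278.80584994 206.15736298]] [[313.34908572 202.21464729]]
(-13, 55) [[278.68782904 276.54019396]] [[323.94925873 188.35199281]]
(14, 67) [[278.60779843 235.81218345]] [[313.6167193  183.46288031]]
(-17, 8.5) [[278.84243272 248.18982802]] [[324.73710743 205.4419971 ]]
```

View pics/w5d.png

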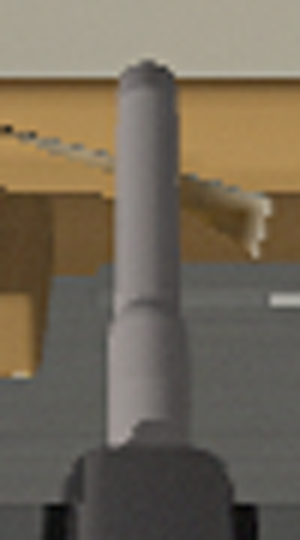

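```bash
python3 - <<'E'
from h import *
import pickle
pw,im,im2,p,r=pickle.load(open('w5.pkl','rb'))
U=np.array([.9866,.1633])
t=np.linspace(0,2*np.pi,60)
def pts(dx,dz,pitch):
    # rotate about grip (0,98); pitch>0: lower end toward +x
    a=np.radians(pitch)
    def T(x,z):
        z=z-98; X=x*np.cos(a)-z*np.sin(a); Z=x*np.sin(a)+z*np.cos(a); 
        return np.r_[p[:2]+U*(X+dx),p[2]-105.8+98+Z+dz]
    return T
for dx,dz,pi in [(-.7,0,0),(0,0,0),(0,0,1),(0,0,2),(0,0,3),(0,-2,0),(0,-2,2)]:
    T=pts(dx,dz,pi)
    low=min(proj(T(x+3*np.cos(q),z+3*np.sin(q)),'wrist',pw)[0,1] for x,z in [(8,4.5),(11,6.5),(13,10),(13,13),(13,16)] for q in t)
    fe=min(proj(T(14+3*np.cos(q),67+0*np.sin(q)),'wrist',pw)[0,1] for q in t)
    gr=proj(T(12,81),'wrist',pw)[0,1]; gt=proj(T(12,113),'wrist',pw)[0,1]; gb=proj(T(-12,115),'wrist',pw)[0,1]
    S=[proj(T(*h),'side')[0].round(1).tolist() for h in [(13,13),(14,67),(-13,55),(-17,8.5),(0,3),(0,80)]]
    print(dx,dz,pi,'low %.1f free %.1f grip %.1f %.1f %.1f'%(low,fe,gr,gt,gb),S)
C=im2[165:215,300:340,::-1]; cv2.imwrite('pics/s5z.png',cv2.resize(C,None,fx=14,fy=12,interpolation=cv2.INTER_CUBIC))
C=im[240:360,240:320,::-1]; cv2.imwrite('pics/w5g.png',cv2.resize(C,None,fx=5,fy=5,interpolation=cv2.INTER_CUBIC))
E
```

```text
-0.7 0 0 low 198.4 free 229.7 grip 252.0 289.2 350.6 [[313.3, 203.3], [313.6, 183.5], [323.9, 188.4], [324.7, 205.4], [318.1, 207.1], [319.3, 178.8]]
0 0 0 low 197.2 free 228.3 grip 250.5 287.4 349.0 [[313.0, 203.3], [313.3, 183.5], [323.7, 188.3], [324.5, 205.4], [317.9, 207.1], [319.0, 178.8]]
0 0 1 low 194.9 free 227.4 grip 250.1 288.3 349.3 [[312.5, 203.2], [313.1, 183.4], [323.4, 188.4], [323.9, 205.5], [317.2, 207.1], [318.9, 178.8]]
0 0 2 low 192.5 free 226.5 grip 249.7 289.3 349.5 [[311.9, 203.1], [312.9, 183.2], [323.1, 188.5], [323.3, 205.6], [316.6, 207.0], [318.7, 178.8]]
0 0 3 low 190.2 free 225.6 grip 249.2 290.3 349.8 [[311.4, 202.9], [312.7, 183.1], [322.8, 188.5], [322.6, 205.6], [316.0, 207.0], [318.6, 178.8]]
0 -2 0 low 196.4 free 226.8 grip 248.7 284.6 345.5 [[313.0, 204.0], [313.3, 184.2], [323.6, 189.1], [324.4, 206.2], [317.8, 207.8], [319.0, 179.5]]
0 -2 2 low 191.7 free 225.0 grip 247.8 286.5 346.1 [[311.9, 203.8], [312.9, 184.0], [323.1, 189.2], [323.2, 206.3], [316.6, 207.7], [318.7, 179.5]]
```

View pics/s5z.png

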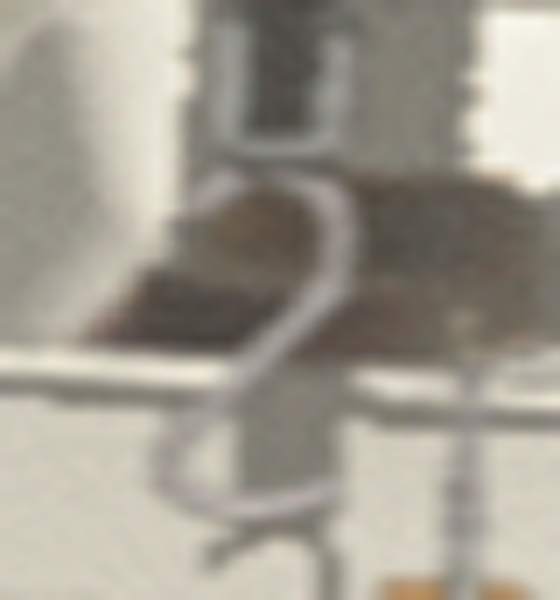

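View pics/w5g.png

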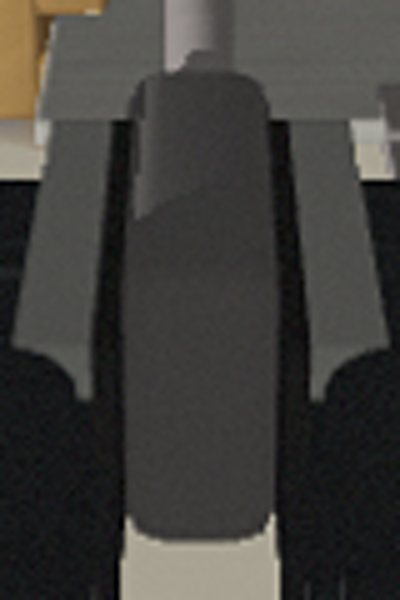

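```bash
python3 -m inch '[[0,0,0,2,0,0,-1.5],[0,0,0.1,3.5,0,0,-3],[0,0,0.15,4.4,0,0,-3],[0,0,0.15,4.4,0,0,-3],[0,0,0.15,4.4,0,0,-3],[0,0,0.15,4.4,0,0,-3]]'
python3 - <<'E'
from h import *
import pickle
p,r,s=pose(); print(p,r.as_matrix().round(3),s['clock'],s['contact_force'])
U=np.array([.9866,.1633]);V=np.array([-.1633,.9866]); print('u v',p[:2]@U,p[:2]@V)
pw=P('wrist'); im=arm.get_image('wrist'); cv2.imwrite('pics/w6.png',im[:,:,::-1])
im2=arm.get_image('side')
C=im2[160:240,305:350,::-1]; cv2.imwrite('pics/s6.png',cv2.resize(C,None,fx=10,fy=7.5,interpolation=cv2.INTER_CUBIC))
pickle.dump((pw,im,im2,p,r),open('w6.pkl','wb'))
crop(im,230,170,100,110,'w6c.png',5)
for u,v,z in [(440,-214,107),(440,-214,122),(440,-196,122),(440,-196,107),(440,-197,92),(440,-147,92)]:
    X=np.r_[u*U+v*V,z]; print(u,v,z,proj(X,'side'))
E
```

```text
clock: 6.78
position: [505.4, -133.0, 204.0]
ee_rot: [0.076, -0.703, 0.706, -0.039]
contact_force: [0.6, -0.7, -0.6]
gripper_width: 10.9
[ 505.4121691  -133.01480783  204.02535729] [[-0.985 -0.051  0.162]
 [-0.162 -0.008 -0.987]
 [ 0.052 -0.999 -0.   ]] 6.7833 [ 0.62523489 -0.653182   -0.63403854]
u v 476.918327911842 -213.76621661568527
440 -214 107 [[332.45502214 200.97816532]]
440 -214 122 [[332.72822979 195.72146524]]
440 -196 122 [[332.72720112 197.76919901]]
440 -196 107 [[332.44954932 203.0997457 ]]
440 -197 92 [[332.17478453 208.25653485]]
440 -147 92 [[332.14552429 214.7197103 ]]
```

View pics/w6.png

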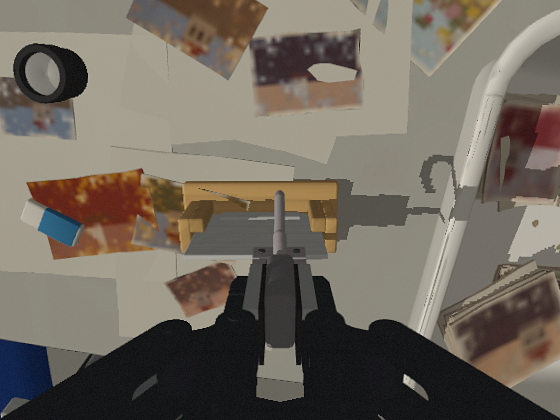

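View pics/w6c.png

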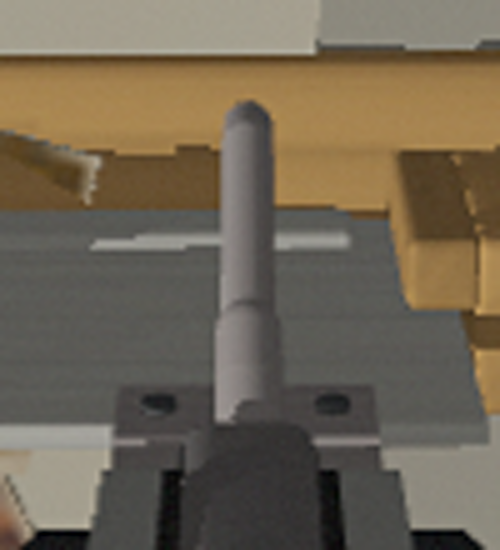

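View pics/s6.png

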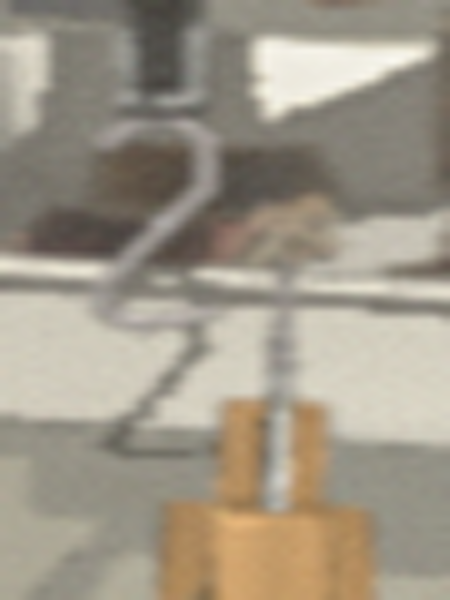

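```bash
cat > ovl.py <<'E'
from h import *
import pickle
U=np.array([.9866,.1633]);V=np.array([-.1633,.9866])
arc=[(-13+13.5*(1-np.cos(t)),67+13*np.sin(t)) for t in np.linspace(0,np.pi,13)]
cl=[(-17,8.5),(-9,4.5),(0,3),(8,4.5),(12,8),(13,12),(13,16),(-13,55)]+arc
def over(im2,p,dx,dz,pi,name,x0=305,y0=160,w=45,h=60,S=10):
    a=np.radians(pi); L=[]
    for x,z in cl:
        z=z-98; L.append(np.r_[p[:2]+U*(x*np.cos(a)-z*np.sin(a)+dx),p[2]-7.8+x*np.sin(a)+z*np.cos(a)+dz])
    C=cv2.resize(im2[y0:y0+h,x0:x0+w,::-1],None,fx=S,fy=S,interpolation=cv2.INTER_CUBIC)
    q=(proj(L,'side')-[x0,y0]+.5)*S; cv2.polylines(C,[q.astype(int)],False,(0,255,0),1)
    for z in (92,101,107,113,122):
        q=(proj([np.r_[440*U-214*V,z]],'side')[0]-[x0,y0]+.5)*S; cv2.circle(C,tuple(q.astype(int)),3,(0,0,255),-1)
    return C
E
python3 - <<'E'
from ovl import *
pw,im,im2,p,r=pickle.load(open('w6.pkl','rb'))
cv2.imwrite('pics/o6.png',np.hstack([over(im2,p,-1.7,0,0,''),over(im2,p,-1.7,0,-2,'')])[:600,:800])
E
```

```text
(no output)
```

View pics/o6.png

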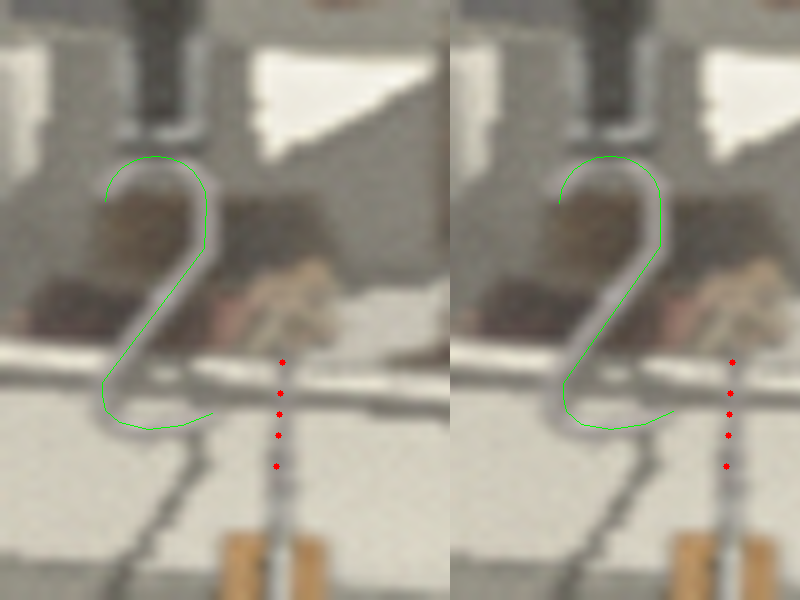

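```bash
python3 -m inch '[[0,0.5,0,0,0,0,0],[0,1,0.02,0,0,0,0],[0,1.4,0.05,0,0,0,0],[0,1.6,0.05,0,0,0,0],[0,1.6,0.05,0,0,0,0]]'
python3 - <<'E'
from ovl import *
p,r,s=pose(); print(p,s['clock'],s['contact_force'],'uv',p[:2]@U,p[:2]@V)
im2=arm.get_image('side'); cv2.imwrite('pics/s7.png',np.hstack([over(im2,p,-1.7,0,0,''),over(im2,p,-1.7,0,60,'')*0+cv2.resize(im2[160:220,305:350,::-1],None,fx=10,fy=10,interpolation=cv2.INTER_CUBIC)])[:600,:800])
E
```

```text
clock: 7.3
position: [489.2, -136.0, 204.4]
ee_rot: [0.076, -0.703, 0.706, -0.039]
contact_force: [0.4, 0.6, -0.9]
gripper_width: 10.8
[ 489.18381923 -136.04186358  204.36888102] 7.3 [ 0.37772826  0.62274541 -0.92802884] uv 460.41311972529536 -214.1026202865058
```

View pics/s7.png

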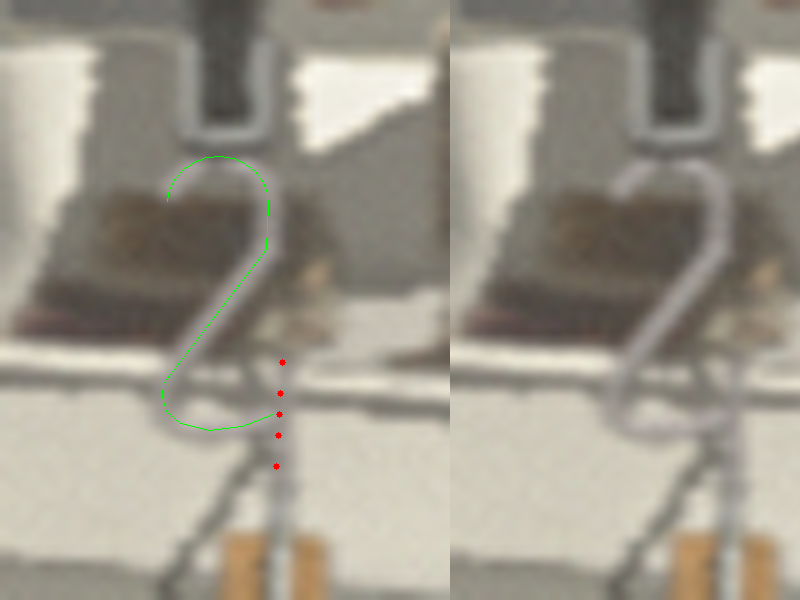

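```bash
python3 -m inch '[[0,0.1,-0.05,0,0,0,0],[0,0.2,-0.09,0,0,0,0],[0,0.2,-0.09,0,0,0,0]]'; python3 -m inch '[[0,0.1,-0.04,0,0,0,0],[0,0.2,-0.08,0,0,0,0],[0,0.2,-0.08,0,0,0,0],[0,0.2,-0.08,0,0,0,0]]'
```

```text
clock: 7.6
position: [487.9, -136.4, 205.2]
ee_rot: [0.076, -0.703, 0.706, -0.039]
contact_force: [0.6, -0.3, -1.6]
gripper_width: 11.0
clock: 7.93
position: [486.0, -136.7, 206.1]
ee_rot: [0.076, -0.703, 0.706, -0.039]
contact_force: [0.1, -0.3, -0.7]
gripper_width: 11.1
```

```bash
python3 -m inch '[[0,0.13,-0.04,0,0,0,0],[0,0.27,-0.08,0,0,0,0],[0,0.4,-0.13,0,0,0,0],[0,0.4,-0.13,0,0,0,0],[0,0.4,-0.13,0,0,0,0]]'; python3 - <<'E'
from ovl import *
p,r,s=pose(); print(p,s['clock'],s['contact_force'],'uv',p[:2]@U,p[:2]@V)
im2=arm.get_image('side'); cv2.imwrite('pics/s8.png',np.hstack([over(im2,p,-1.7,0,0,''),cv2.resize(im2[160:220,305:350,::-1],None,fx=10,fy=10,interpolation=cv2.INTER_CUBIC)])[:600,:800])
im=arm.get_image('wrist');crop(im,230,170,100,110,'w8c.png',5)
E
```

```text
clock: 8.35
position: [482.1, -137.3, 207.7]
ee_rot: [0.076, -0.703, 0.706, -0.039]
contact_force: [0.7, 0.2, -0.5]
gripper_width: 10.6
[ 482.06712459 -137.32346658  207.66095673] 8.35 [ 0.71262616  0.17916073 -0.54185642] uv 453.18250302334206 -214.20489357164973
```

View pics/s8.png

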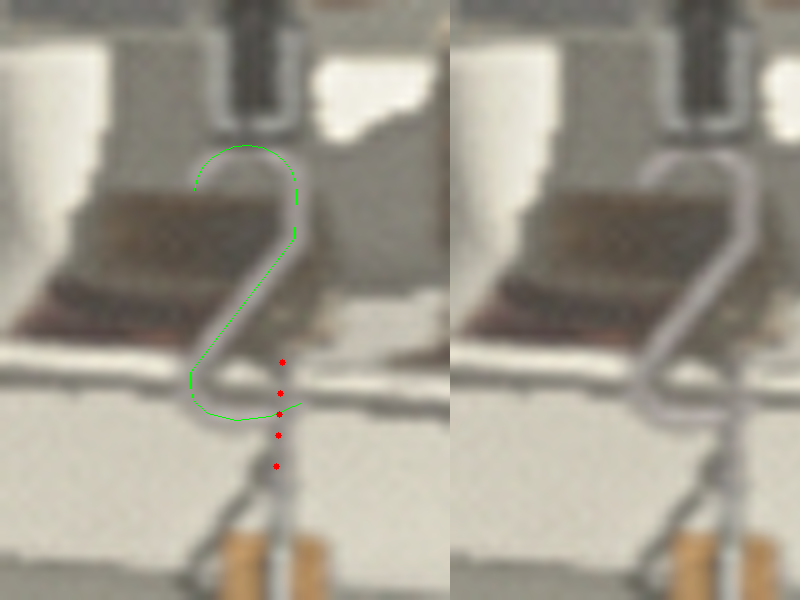

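View pics/w8c.png

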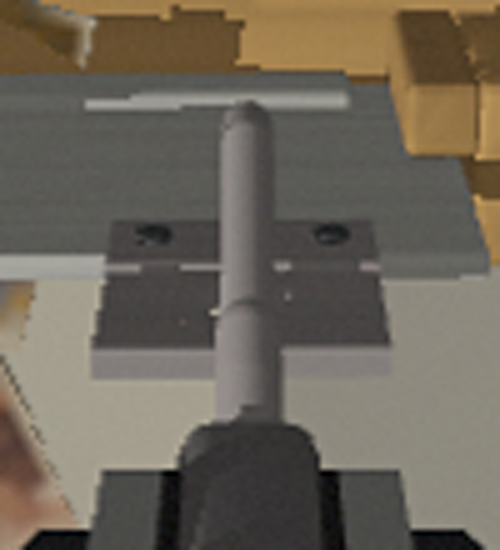

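```bash
python3 -m inch '[[0,0.2,-0.06,0,0,0,0],[0,0.4,-0.11,0,0,0,0],[0,0.4,-0.11,0,0,0,0]]'; python3 -m inch '[[0,0.2,-0.03,0,0,0,0],[0,0.4,-0.05,0,0,0,0],[0,0.4,-0.05,0,0,0,0],[0,0.4,-0.05,0,0,0,0]]'; python3 -m inch '[[0,0.2,-0.03,0,0,0,0],[0,0.32,-0.04,0,0,0,0],[0,0.32,-0.04,0,0,0,0],[0,0.32,-0.04,0,0,0,0]]'; python3 - <<'E'
from ovl import *
p,r,s=pose(); print(p,s['clock'],s['contact_force'],'uv',p[:2]@U,p[:2]@V)
im2=arm.get_image('side'); cv2.imwrite('pics/s9.png',np.hstack([over(im2,p,-1.7,0,0,''),cv2.resize(im2[160:220,305:350,::-1],None,fx=10,fy=10,interpolation=cv2.INTER_CUBIC)])[:600,:800])
im=arm.get_image('wrist');crop(im,230,170,100,110,'w9c.png',5)
E
```

```text
clock: 8.7
position: [477.9, -138.0, 209.0]
ee_rot: [0.076, -0.703, 0.706, -0.039]
contact_force: [0.6, -0.7, -0.5]
gripper_width: 11.0
clock: 9.03
position: [474.2, -138.6, 209.7]
ee_rot: [0.076, -0.703, 0.706, -0.039]
contact_force: [0.4, -0.0, -0.5]
gripper_width: 10.9
clock: 9.37
position: [471.1, -139.1, 210.2]
ee_rot: [0.076, -0.703, 0.706, -0.039]
contact_force: [0.4, -0.6, -1.0]
gripper_width: 10.7
[ 471.12645437 -139.09224956  210.18641348] 9.3667 [ 0.39615353 -0.61108457 -0.98066411] uv 442.0995955320087 -214.16336341586972
```

View pics/s9.png

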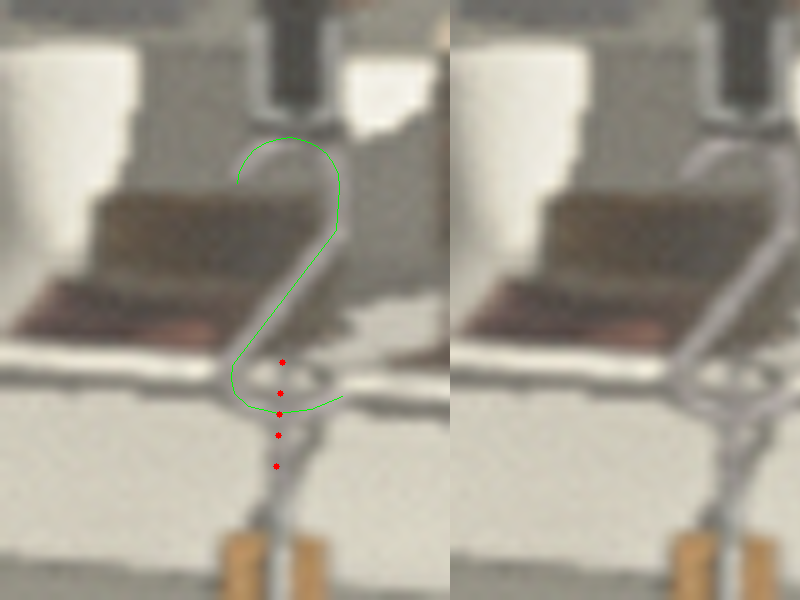

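View pics/w9c.png

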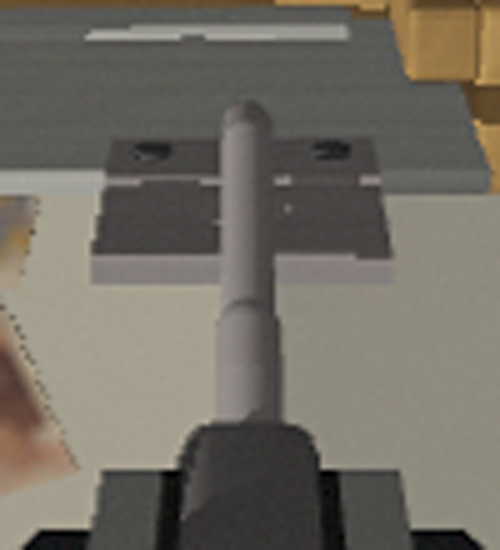

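The hook tip is through the hole: in the side crop it shows past the tab at (345,395), with under 1 N of force. Now I'll lift slowly.

```bash
python3 -m inch '[[0,0.01,-0.1,0,0,0,0],[0,0.01,-0.2,0,0,0,0],[0,0.02,-0.3,0,0,0,0],[0,0.02,-0.4,0,0,0,0],[0,0.03,-0.5,0,0,0,0],[0,0.03,-0.6,0,0,0,0],[0,0.03,-0.6,0,0,0,0]]'; python3 -m inch '[[0,0.01,-0.2,0,0,0,0],[0,0.02,-0.4,0,0,0,0],[0,0.03,-0.6,0,0,0,0],[0,0.04,-0.8,0,0,0,0],[0,0.05,-1.0,0,0,0,0],[0,0.05,-1.0,0,0,0,0]]'; python3 - <<'E'
from h import *
p,r,s=pose(); print(p,s['contact_force'],s['wrist_torque'])
im2=arm.get_image('side');crop(im2,290,150,80,100,'s10.png',6)
im=arm.get_image('wrist'); cv2.imwrite('pics/w10.png',im[:,:,::-1])
E
```

```text
clock: 10.05
position: [471.1, -139.0, 216.1]
ee_rot: [0.076, -0.703, 0.706, -0.039]
contact_force: [-0.5, -0.2, -3.4]
gripper_width: 11.3
clock: 10.55
position: [471.5, -139.1, 226.8]
ee_rot: [0.076, -0.703, 0.706, -0.04]
contact_force: [-0.3, 0.7, -2.9]
gripper_width: 10.7
[ 471.52189368 -139.09386882  226.76457014] [-0.30136319  0.73057857 -2.87420506] [ 0.1851256  -0.14384169 -0.00047223]
```

View pics/s10.png

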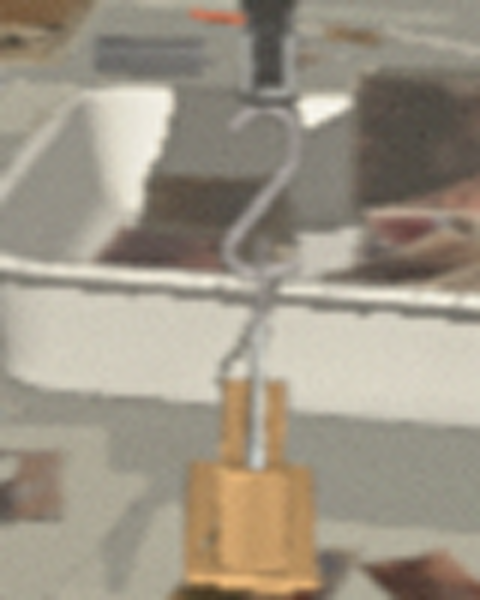

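View pics/w10.png

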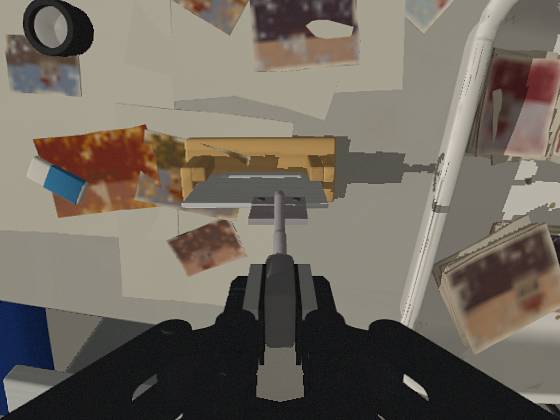

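```bash
python3 -m inch '[[0,0.02,-0.4,0,0,0,0],[0,0.04,-0.8,0,0,0,0],[0,0.06,-1.2,0,0,0,0],[0,0.08,-1.6,0,0,0,0],[0,0.1,-2,0,0,0,0],[0,0.12,-2.4,0,0,0,0],[0,0.14,-2.8,0,0,0,0],[0,0.16,-3.2,0,0,0,0],[0,0.18,-3.6,0,0,0,0],[0,0.2,-4,0,0,0,0],[0,0.22,-4.4,0,0,0,0],[0,0.24,-4.8,0,0,0,0],[0,0.26,-5.2,0,0,0,0],[0,0.28,-5.6,0,0,0,0],[0,0.3,-6,0,0,0,0],[0,0.32,-6.4,0,0,0,0],[0,0.35,-7,0,0,0,0],[0,0.35,-7,0,0,0,0]]'; python3 - <<'E'
from h import *
p,r,s=pose(); print(p,s['contact_force'],s['wrist_torque'])
im2=arm.get_image('side');crop(im2,290,130,80,100,'s11.png',6)
im=arm.get_image('wrist'); cv2.imwrite('pics/w11.png',im[:,:,::-1])
E
```

```text
clock: 12.15
position: [472.0, -139.3, 297.7]
ee_rot: [0.075, -0.703, 0.706, -0.04]
contact_force: [1.0, -0.5, -2.7]
gripper_width: 10.9
[ 472.04515104 -139.25824997  297.74967428] [ 1.04539398 -0.46940577 -2.74005335] [-0.09415521 -0.15850959  0.00888691]
```

View pics/s11.png

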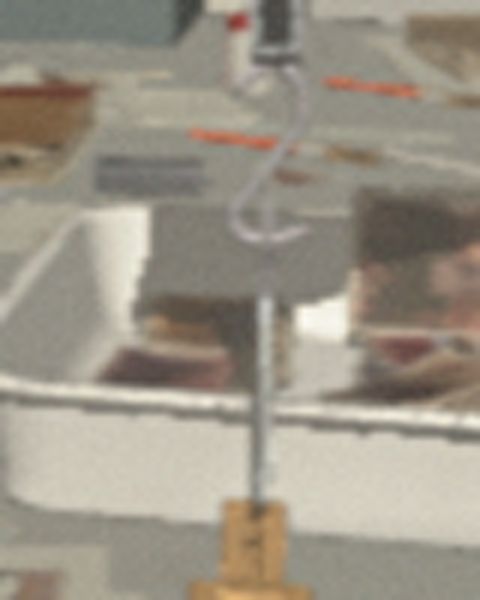

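View pics/w11.png

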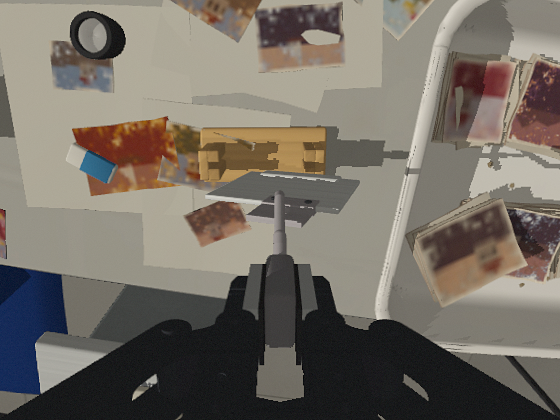

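The plate is free of the stand and hanging tilted on the hook. I'll bring it to just in front of the rail, smoothly.

```bash
python3 -m inch '[[0,-0.2,0,-0.04,0,0,0],[0,-0.6,0,-0.13,0,0,0],[0,-1.3,0,-0.27,0,0,0],[0,-2.2,0,-0.46,0,-0.3,0],[0,-3.2,0.05,-0.67,0,-0.5,0],[0,-4.3,0.1,-0.9,0,-0.7,0],[0,-5.5,0.1,-1.16,0,-0.9,0],[0,-6.7,0.1,-1.41,0,-1.1,0],[0,-7.9,0.2,-1.66,0,-1.3,0],[0,-9.1,0.2,-1.91,0,-1.5,0],[0,-10.3,0.2,-2.16,0,-1.7,0],[0,-11.5,0.3,-2.42,0,-1.9,0],[0,-12.7,0.3,-2.67,0,-2.1,0],[0,-13.8,0.3,-2.9,0,-2.3,0],[0,-14.8,0.3,-3.11,0,-2.5,0],[0,-15.6,0.36,-3.28,0,-2.7,0],[0,-16.1,0.36,-3.38,0,-2.7,0],[0,-16.3,0.36,-3.43,0,-2.7,0],[0,-16.3,0.36,-3.43,0,-2.7,0],[0,-16.3,0.36,-3.43,0,-2.7,0]]'; python3 - <<'E'
from h import *
import pickle
p,r,s=pose(); print(p,r.as_matrix().round(3),s['contact_force'],s['clock'])
pw=P('wrist');im=arm.get_image('wrist'); cv2.imwrite('pics/w12.png',im[:,:,::-1])
im2=arm.get_image('side');crop(im2,220,130,130,120,'s12.png',5)
it=arm.get_image('top');crop(it,250,140,180,130,'t12.png',4)
pickle.dump((pw,im,im2,it,p,r),open('w12.pkl','wb'))
E
```

```text
clock: 13.92
position: [626.0, -78.9, 284.2]
ee_rot: [0.093, -0.702, 0.704, -0.056]
contact_force: [0.7, 0.2, -3.2]
gripper_width: 10.9
[626.00796993 -78.91981077 284.21804709] [[-0.977 -0.052  0.208]
 [-0.208 -0.009 -0.978]
 [ 0.053 -0.999 -0.002]] [ 0.71178534  0.15042228 -3.22284801] 13.9167
```

View pics/w12.png

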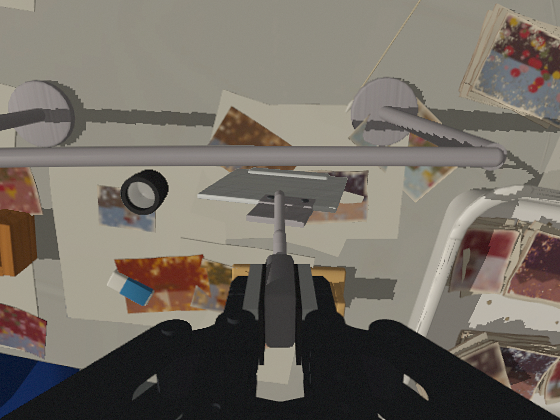

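View pics/s12.png

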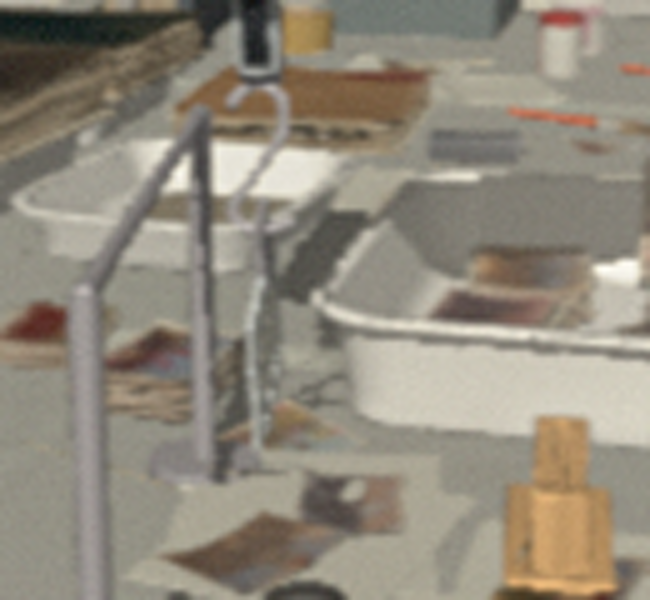

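View pics/t12.png

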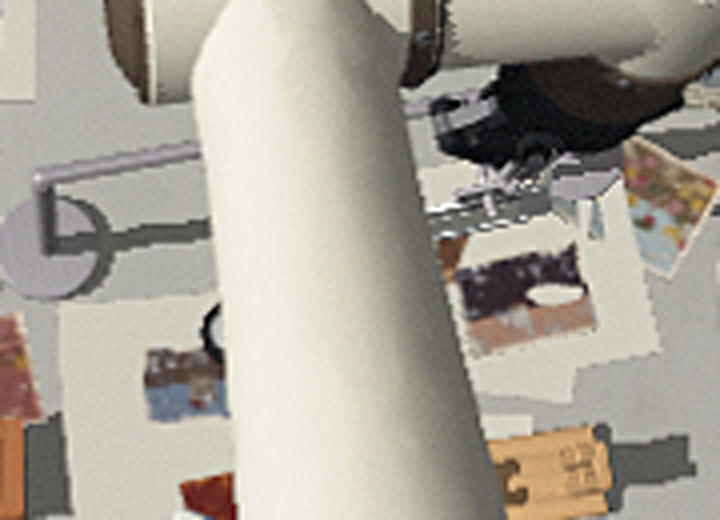

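```bash
python3 - <<'E'
from h import *
import pickle
pw,im,im2,it,p,r=pickle.load(open('w12.pkl','rb'))
Ur=np.array([.9778,.2096]);Vr=np.array([-.2096,.9778])
g=im.astype(int).sum(2)
for c in (60,230,310,400,460): print(c,g[140:175,c].tolist())
for uv in ([279,157],[100,156.5],[450,157]):
    X=onz([uv],'wrist',220,pw)[0]; print(uv,X,X[:2]@Ur,X[:2]@Vr)
print('tcp',p[:2]@Ur,p[:2]@Vr)
crop(im,200,130,160,110,'w12c.png',5)
E
```

```text
60 [391, 362, 277, 207, 241, 300, 331, 298, 306, 334, 349, 365, 374, 386, 391, 402, 414, 413, 410, 408, 396, 382, 375, 360, 342, 324, 302, 490, 480, 476, 474, 472, 474, 477, 470]
230 [185, 191, 183, 195, 186, 318, 278, 314, 342, 355, 367, 382, 387, 403, 411, 413, 411, 397, 397, 397, 388, 376, 362, 346, 334, 291, 357, 371, 377, 366, 363, 363, 393, 270, 289]
310 [481, 475, 476, 480, 481, 493, 293, 311, 339, 352, 364, 384, 388, 404, 412, 413, 409, 395, 398, 393, 383, 377, 365, 349, 325, 280, 494, 482, 478, 486, 443, 468, 256, 273, 288]
400 [412, 475, 484, 481, 482, 487, 396, 290, 325, 353, 365, 376, 383, 392, 401, 398, 397, 396, 395, 392, 388, 382, 370, 348, 332, 292, 456, 483, 479, 478, 478, 482, 479, 478, 480]
460 [383, 397, 390, 218, 198, 200, 205, 284, 318, 340, 356, 373, 380, 388, 391, 394, 396, 391, 392, 394, 393, 382, 378, 358, 340, 320, 275, 330, 420, 416, 414, 411, 412, 419, 409]
[279, 157] [667.65516378 -70.02412073 220.        ] 638.15616343454 -208.41010758185072
[100, 156.5] [649.58046142  17.6189421  220.        ] 638.8527054351025 -118.92426313038469
[450, 157] [ 685.79935983 -153.27234192  220.        ] 638.448731174119 -293.6132417502582
tcp 595.5690006572091 -208.37906146404185
```

View pics/w12c.png

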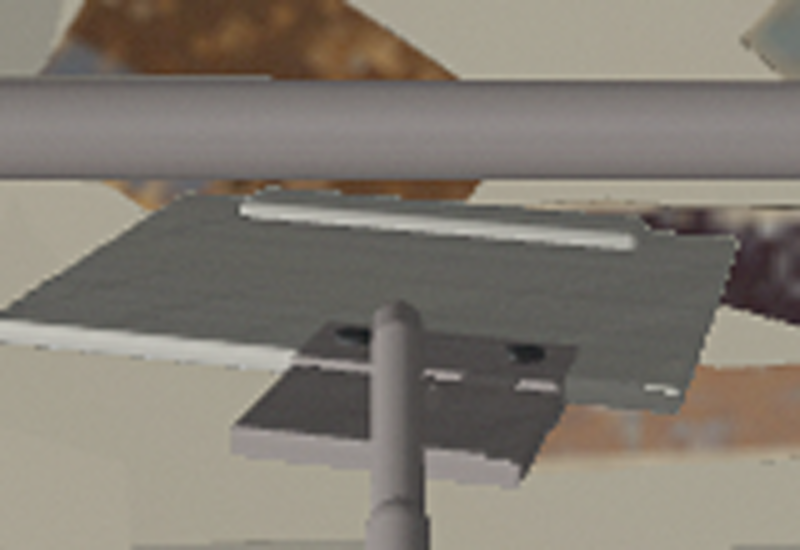

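```bash
python3 -m inch '[[0,-0.02,0.3,0,0,0,0],[0,-0.05,0.8,0,0,0,0],[0,-0.08,1.3,0,0,0,0],[0,-0.08,1.44,0,0,0,0],[0,-0.3,1.43,0,0,0,0],[0,-0.7,1.41,0,0,0,0],[0,-1.2,1.38,0,0,0,0],[0,-1.8,1.35,0,0,0,0],[0,-2.4,1.32,0,0,0,0],[0,-3,1.28,0,0,0,0],[0,-3.5,1.26,0,0,0,0],[0,-4,1.23,0,0,0,0],[0,-4.4,1.21,0,0,0,0],[0,-4.63,1.2,0,0,0,0],[0,-4.63,1.2,0,0,0,0],[0,-4.63,1.2,0,0,0,0]]'; python3 - <<'E'
from ovl import *
import ovl
p,r,s=pose(); print(p,s['contact_force'],s['clock'])
ovl.U=Ur=np.array([.9778,.2096]); print(p[:2]@Ur)
im=arm.get_image('wrist'); crop(im,200,130,160,150,'w13.png',4)
im2=arm.get_image('side');C=over(im2,p,-1.7,0,0,'',235,130,60,60,10)
cv2.imwrite('pics/s13.png',C)
pickle.dump((P('wrist'),im,im2,p,r),open('w13.pkl','wb'))
E
```

```text
clock: 15.4
position: [670.9, -69.2, 269.6]
ee_rot: [0.093, -0.702, 0.704, -0.056]
contact_force: [0.8, 0.2, -3.5]
gripper_width: 11.3
[670.85609525 -69.22677754 269.58370031] [ 0.75770109  0.17008129 -3.52178651] 15.4
641.4531573641434
```

View pics/s13.png

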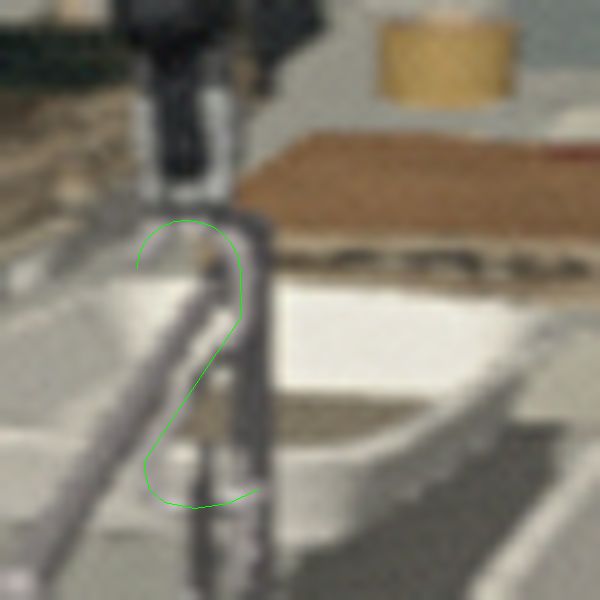

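View pics/w13.png

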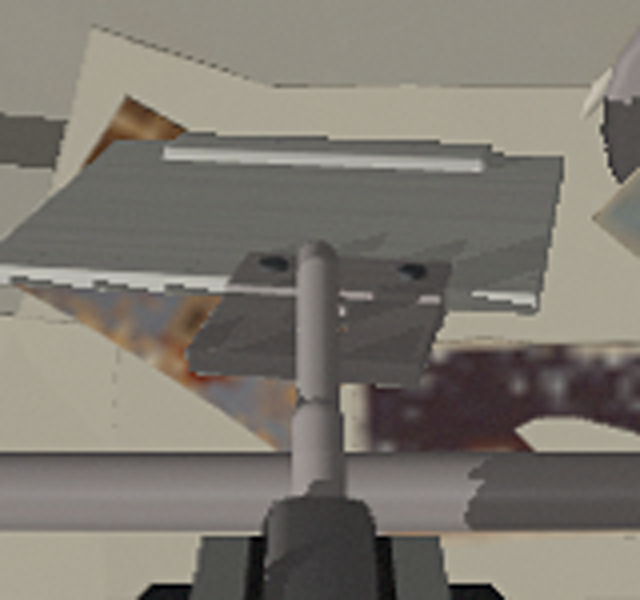

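```bash
python3 -c "
from h import *
import pickle
pw,im,im2,p,r=pickle.load(open('w13.pkl','rb'))
X=onz([[279,251.8]],'wrist',220,pw)[0]; print(X,X[:2]@[.9778,.2096])"; python3 -m inch '[[0,-0.02,0.3,0,0,0,0],[0,-0.03,0.6,0,0,0,0],[0,-0.05,0.9,0,0,0,0],[0,-0.06,1.2,0,0,0,0],[0,-0.06,1.2,0,0,0,0]]'; python3 -m inch '[[0,-0.01,0.1,0,0,0,0],[0,-0.01,0.2,0,0,0,0],[0,-0.01,0.3,0,0,0,0],[0,-0.01,0.3,0,0,0,0]]'
```

```text
[668.62049348 -69.74238072 220.        ] 639.159115527578
clock: 15.92
position: [670.3, -69.2, 256.5]
ee_rot: [0.093, -0.702, 0.704, -0.055]
contact_force: [-0.3, -0.5, -4.0]
gripper_width: 11.0
clock: 16.25
position: [670.9, -69.2, 255.0]
ee_rot: [0.092, -0.702, 0.704, -0.056]
contact_force: [0.1, 0.7, -0.9]
gripper_width: 10.9
```

```bash
python3 -m inch '[[0,0,0.03,0,0,0,0],[0,0,0.05,0,0,0,0],[0,0,0.05,0,0,0,0]]';  python3 - <<'E'
from h import *
p,r,s=pose(); print(p,s['contact_force'],s['clock'])
im=arm.get_image('wrist'); crop(im,200,130,160,150,'w14.png',4)
im2=arm.get_image('side');crop(im2,225,120,80,100,'s14.png',6)
E
```

```text
clock: 16.5
position: [670.9, -69.2, 254.8]
ee_rot: [0.092, -0.702, 0.704, -0.056]
contact_force: [0.1, 0.4, 0.5]
gripper_width: 11.2
[670.93908588 -69.23538415 254.83190645] [0.05606157 0.43893218 0.51136241] 16.5
```

View pics/s14.png

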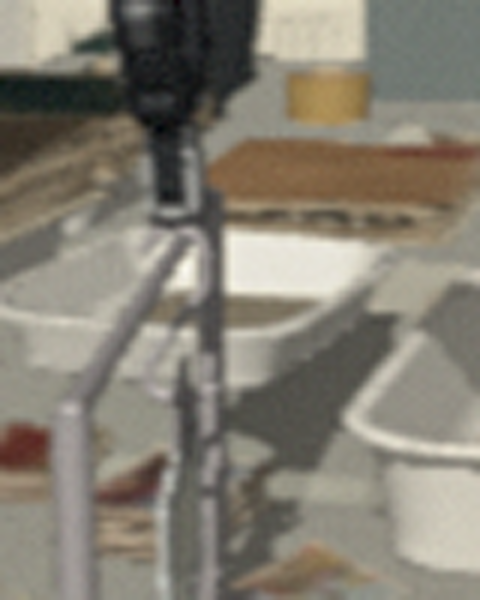

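View pics/w14.png

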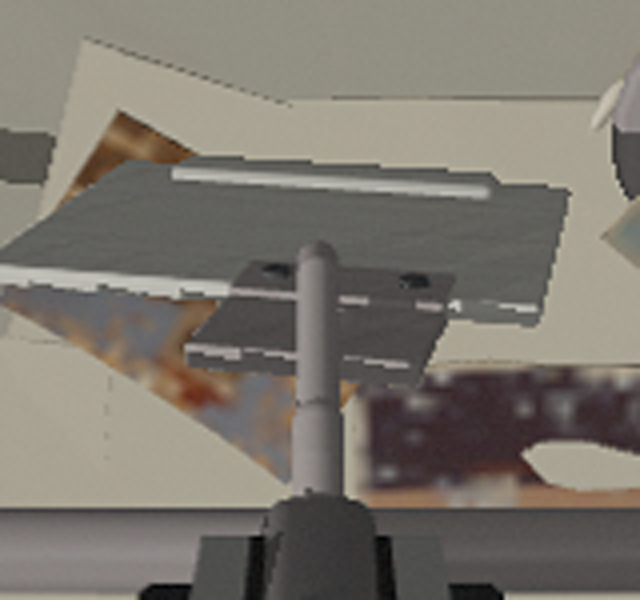

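The force is back to about 0, so the rail carries the load. Releasing now.

```bash
python3 -m inch '[[0.15,0,0,0,0,0,0],[0.2,0,0,0,0,0,0],[0.3,0,0,0,0,0,0],[0.4,0,0,0,0,0,0],[0.4,0,0,0,0,0,0],[0.4,0,0,0,0,0,0],[0.4,0,0,0,0,0,0]]';  python3 - <<'E'
from h import *
p,r,s=pose(); print(p,s['contact_force'],s['clock'])
im=arm.get_image('wrist'); cv2.imwrite('pics/w15.png',im[:,:,::-1])
im2=arm.get_image('side');crop(im2,225,120,80,100,'s15.png',6)
E
```

```text
clock: 17.18
position: [670.7, -69.3, 254.2]
ee_rot: [0.093, -0.702, 0.704, -0.056]
contact_force: [0.6, -0.3, 0.1]
gripper_width: 33.9
[670.7390779  -69.26778404 254.21802161] [ 0.60364792 -0.28599521  0.0677716 ] 17.1833
```

View pics/s15.png

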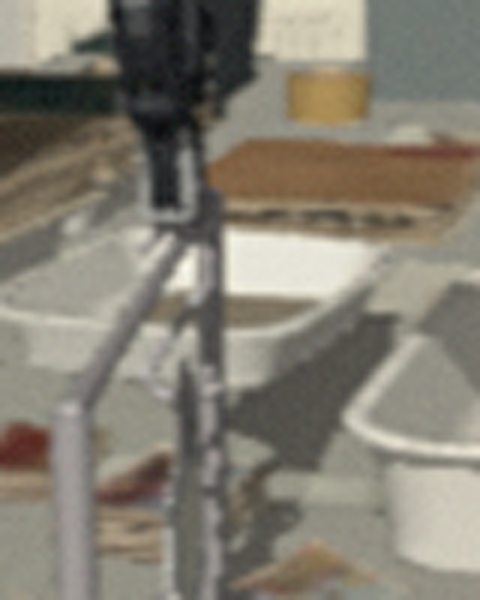

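View pics/w15.png

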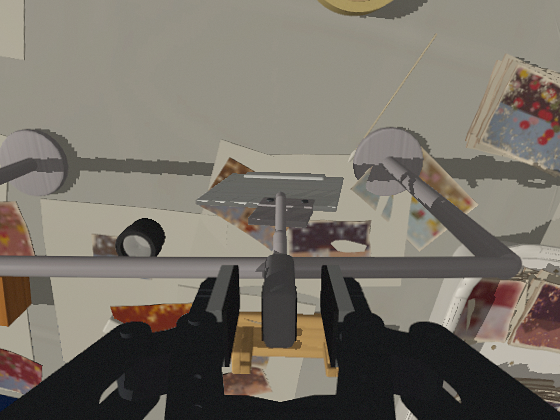

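Hook and plate are hanging, and the pads are clear of the grip on both sides. I'll retreat straight up, along the vertical, with the gripper opened a little more.

```bash
python3 -m inch '[[0.6,0.01,-0.2,0,0,0,0],[0.6,0.03,-0.6,0,0,0,0],[0.6,0.08,-1.5,0,0,0,0],[0.6,0.15,-3,0,0,0,0],[0.6,0.25,-5,0,0,0,0],[0.6,0.4,-8,0,0,0,0],[0.6,0.5,-10,0,0,0,0],[0.6,0.5,-10,0,0,0,0],[0.6,0.5,-10,0,0,0,0],[0.6,0.5,-10,0,0,0,0],[0.6,0.5,-10,0,0,0,0],[0.6,0.5,-10,0,0,0,0],[0.6,0.5,-10,0,0,0,0],[0.6,0.5,-10,0,0,0,0]]';  python3 - <<'E'
from h import *
p,r,s=pose(); print(p,s['contact_force'],s['clock'])
im=arm.get_image('wrist'); cv2.imwrite('pics/w16.png',im[:,:,::-1])
im2=arm.get_image('side');crop(im2,215,130,130,150,'s16.png',4)
it=arm.get_image('top'); cv2.imwrite('pics/t16.png',it[:,:,::-1])
E
```

```text
clock: 18.45
position: [670.9, -69.5, 353.6]
ee_rot: [0.093, -0.702, 0.704, -0.055]
contact_force: [-0.2, -0.8, 0.3]
gripper_width: 51.5
[670.92337356 -69.45119408 353.64305218] [-0.20023149 -0.80311795  0.27817433] 18.45
```

View pics/s16.png

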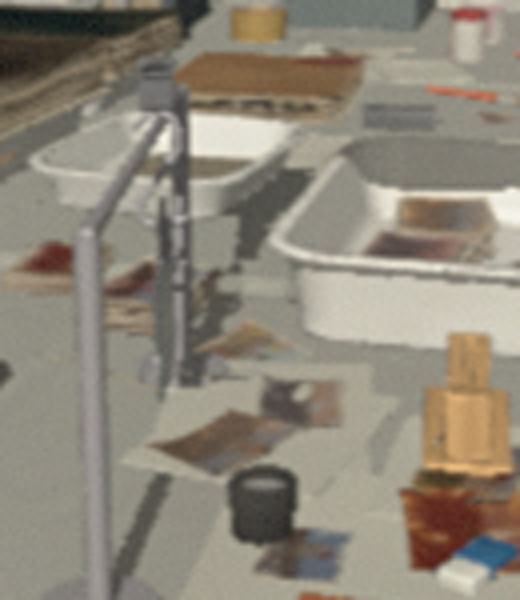

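View pics/w16.png

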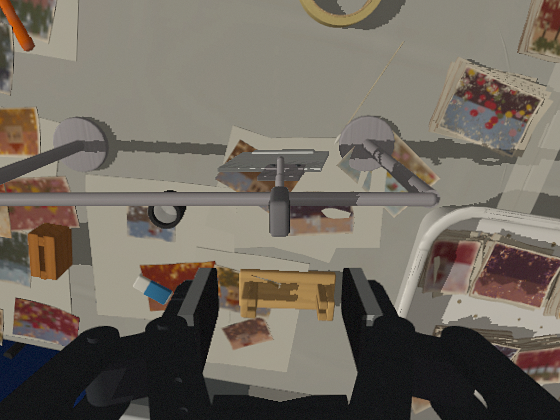

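View pics/t16.png

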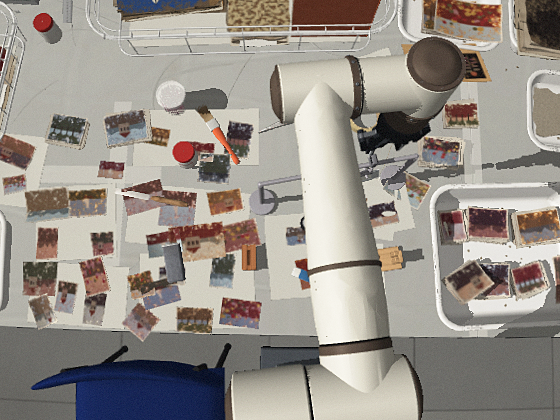

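The side and wrist views show the hook on the bar, with the grip at (279,213), the plate hanging from it and the stand empty. I'll let it settle, check once more and hand in.

```bash
python3 -m inch '[[0.6,0,0,0,0,0,0],[0.6,0,0,0,0,0,0],[0.6,0,0,0,0,0,0],[0.6,0,0,0,0,0,0],[0.6,0,0,0,0,0,0],[0.6,0,0,0,0,0,0],[0.6,0,0,0,0,0,0],[0.6,0,0,0,0,0,0],[0.6,0,0,0,0,0,0],[0.6,0,0,0,0,0,0]]';  python3 - <<'E'
from h import *
im=arm.get_image('wrist'); crop(im,180,130,160,120,'w17.png',5)
E
```

```text
clock: 19.43
position: [671.0, -69.4, 354.3]
ee_rot: [0.093, -0.702, 0.704, -0.056]
contact_force: [0.4, 0.1, -0.4]
gripper_width: 51.7
```

View pics/w17.png

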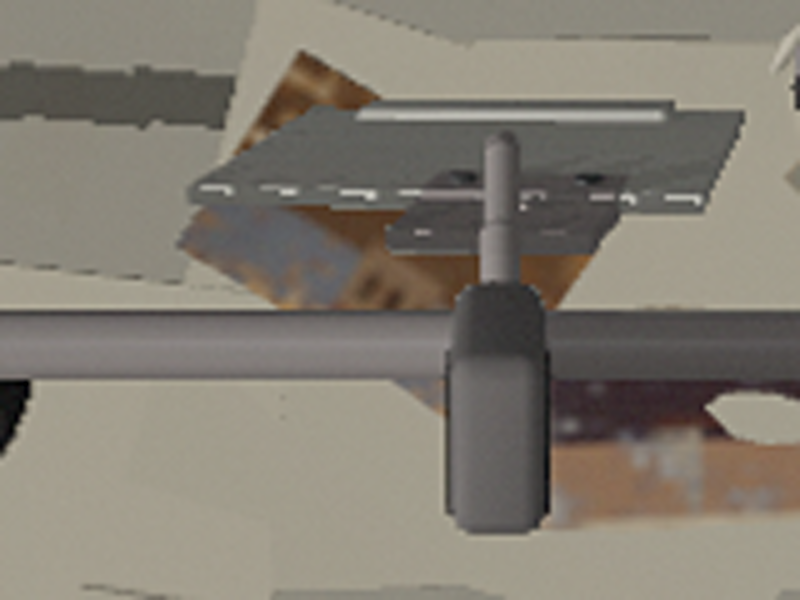

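```bash
python3 -c "
from bench import arm
print(arm.job_done(), arm.read_state()['clock'])"
```

```text
the job is handed in; nothing more can be done
the job is handed in; nothing more can be done
```

The plate now hangs free on its hook from the drying rail, about 70 mm along the bar from its middle. The job was handed in at about 19.5 s.

- **Hook:** it was gripped leaning about 3° in its block, so I tilted the gripper to bring it upright before threading.
- **Threading:** I located the eye with the wrist camera, about 17 mm to the -y side of the plate's middle. I did not touch its edges to find it. The tip went through the hole with wrist force staying at about 1–2 N, which is near the sensor noise.
- **Lifting and hanging:** lifting the plate read about 3 N. I lowered the hook until that load dropped to about 0, so the bar was carrying it, then let go and backed off 100 mm straight up.
- **Last checks:** the final pictures show the grip over the bar, the rod still through the eye and the stand empty. The gripper was clear, and its force reading was noise only. The loupe, eraser and weight look where they were; I judged that by eye and did not measure it.
- **Disagreements:** the plate hangs tilted because its eye is off-centre. The first reading of the hook's lean came out as 0°, then about 3° in later views. The two cameras differed by about 1 mm on the rail's position, which the arch's clearance covered.

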